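# Tare the dial scale for the mixing tin

### The job

We are about to weigh out syrup: take the muddler out of the mixing tin and stand it, handle up, in the empty front pocket of the bar caddy, then set the empty tin gently upright on the scale's round pan, wholly on it. With the tin standing there, turn the black zero knob beside the dial a little at a time, which turns the dial card, until the card's triangular zero mark stands right under the pointer's tip, and leave everything at rest. Do not tip the tin over, do not force the pan down to its stop, and leave the three tumblers where they are.

Things in the scene. Friction and masses are not known exactly. Their poses are not given: they have to be found in the camera images.
- dial: dial on the sloped front of the white dial scale (285 x 240 x 133 mm, fixed, facing the robot): steel bezel 140 mm across, 7.5 mm proud of the fascia, round a white card that turns. Origin: dial centre on the fascia, does not turn; x up the slope to 12 o'clock, y to the left as one faces the dial, z straight out of the fascia, 35 degrees from vertical
- zero_mark (a point): point on the zero mark of the dial card, 50 mm from the dial centre, at the height of the pointer; it turns with the card, which the zero knob drives; the mark is a black triangle 16 mm long and 8 mm wide that points to the dial centre. Black ticks run clockwise from it, one per 50 g, a longer one per 100 g, the longest per 500 g
- pointer_tip (a point): tip of the black pointer, 50 mm from the dial centre. Load on the pan turns it clockwise (0.25 rad per 100 g) from 12 o'clock; the knob does not move it
- knob_grip (a point): black ribbed zero knob, 43 mm in diameter, right of the dial as one faces it (its axis is 114 mm from the dial centre). The point lies on its axis 28 mm above the fascia; the knob stands from 8 to 39 mm above the fascia; its axis is the dial's z. The point turns with the knob
- zero_knob (a joint): angle of the zero knob in rad, clockwise positive as seen facing the dial, stops at -6.3 and 6.3; it stays where it is left. Through its gear a clockwise turn of the knob turns the dial card with the zero mark clockwise by half the angle; at 0 the mark is at 12 o'clock
- pan_top (a point): centre of the top of the scale's flat round steel pan, 141 mm in diameter and 133 mm above the counter when empty; the pan is on a spring (1.5 N per mm) and sinks up to 13.5 mm to its stop
- pan (a joint): how far the pan has sunk, m (0 empty, 0.0135 at its stop)
- tin: round steel mixing tin, open on top, 60 mm across at the foot and 62 mm at the rim, 105 mm high, wall 3 mm, floor 4 mm, 0.17 to 0.35 kg. Origin: centre of its underside, z up its axis
- muddler: wooden muddler that leans in the tin, 185 mm long: a head 30 mm in diameter and 40 mm long at its foot, then a round handle 21 mm in diameter up to 172 mm, a slight bulb (23 mm) at the top. Origin: centre of the flat end of the head; z runs along it to the handle's end
- muddler_top (a point): centre of the muddler's handle end
- caddy: black bar caddy, 136 x 72 mm and 100 mm high, walls 4 mm, fixed to the counter. Two pockets along its x axis; the rear one (+x) holds bar tools that stand up to 135 mm above the counter. Origin: centre of its underside
- caddy_pocket (a point): centre of the floor of the caddy's empty front pocket, 62 x 64 mm inside, floor 4 mm above the counter, rim 100 mm above the counter
- glass_r: tumbler, upside down, 69 mm in diameter, 88 mm high; origin at the centre of its underside
- glass_b: tumbler like glass_r
- glass_l: tumbler like glass_r
Mind the look-alikes: they are no part of the job. What is shaped like the tin but yellow is not meant.

How it is judged:
By the outcome, as a careful person would: the job done as asked, in the order asked, and still so for the second after the job is handed in, with the robot touching nothing.
It also fails if it takes over 72 s, if anything falls off the work surface, if the arm or the gripper's body presses on something with over 40 N, if the wrist force passes 120 N, or if a joint passes its speed limit or range.

### The arm

A 6-joint arm with a two-finger parallel gripper is mounted at the origin on a cart in front of the work surface, level with it; the furniture and walls round the work are solid. World frame = base frame: x ahead of the robot, y to its left, z up, the work surface at z = 0. Lengths are in mm, angles in rad, forces in N, time in s.
With the tool pointing down it reaches from about 350 to 975 mm from the base axis. Payload 7.1 kg.
Tool frame: the origin (TCP) lies midway between the tips of the shut fingers; the grasp point (between the pads) lies 19 mm behind it; z points along the fingers, y is the line along which they close (so a half turn about z gives the same grasp; the last joint's range is limited). The gripper opens to 88 mm and grips with 3 to 60 N. Pads are 20 mm wide; open, the fingers measure 115 mm over their backs; the gripper's body (75 mm by 178 mm) begins 61 mm behind the grasp point.
Start: joints at [1.28, 0.423, 1.63, -0, 1.089, -0.019], TCP at [167.759, 602.048, 222.675] pointing down, gripper open.
Joint ranges: [-3, 3], [-0.9, 2.11], [0.09, 2.58], [-1.31, 4.45], [0.11, 2.69], [-2.54, 2.54]. Speed limits (rad/s): [2.39, 2.39, 3.01, 3.14, 3.14, 3.14].

### API

Orientations are given as a rotation vector (axis times angle).
In Python, from workcell import ctrl gives the robot as it stands. The module is installed in compiled form; this text tells all that it offers.
- The arm moves only by the tool apply_moves, never from a script. Its argument "targets" is a list of rows, each a list of 3 entries, a list of its own where there are three numbers: the opening, from -1 (shut) to 1 (fully open), then the shift along the tool's x, y, z normalised to -1 to 1, where 1 is 5 cm, then the turn, a rotation vector about the tool's x, y, z normalised to -1 to 1, where 1 is 90 degrees. In form: [[jaw, [x, y, z], [wx, wy, wz]], ...]. A call has 1 to 8 rows; each row shifts and turns the commanded pose from where the row before left it, along the tool's axes as they then stand; what a row does not reach is not made up. A row lasts 1/8 s, in which the tool goes at most 62.5 mm and 10.7 degrees, less where a joint would pass 70% of its speed; a pose out of reach is approached as far as the arm can. A call with a number of a shift or a turn outside -1 to 1 is refused whole. A call with a gripper value outside its range is refused whole. The fingers move at their own pace and stop on an object; the grip force is fixed at half the most. Time passes only in rows, so rows that do not move let the fingers close. It gives the time, the measured TCP pose, the force, the opening and the grip force at its end, in the units of the state.
- ctrl.get_obs(): the state, without advancing time (a new reading comes with each control period).
- ctrl.get_image(name): name is "side" or "top" or "wrist"; returns a dict with "pixels" (400x640x3 uint8, blue, green, red), "camera_matrix" (3x3 intrinsics, pixels), "view" (4x4, takes a point from world to camera coordinates); the wrist camera has in their place "hand_eye" (4x4, takes a point from camera to tool coordinates, whose origin is the TCP and whose axes are the flange's). Camera axes: x right, y down, z forward; pixel columns grow to the right and rows downward; lengths in mm; the calibration is good to about 2 mm. A picture is of the moment at which its call begins: read the wrist's pose just before it. There is no depth.
- ctrl.close_job(): hands the job in; it is judged then, once.
Trained networks look in the newest picture that a camera, given by its name, has taken for a name from the list of things; names that differ only in an ending like _2 or _b are one class to them, and where a whole thing is asked for, a point or a joint stands for the part that bears it (a point fixed in the world has none). Each returns a list of dicts, best first, with "score" (0 to 1); they miss things now and then, are a little off and sometimes report something else, mostly with a low value. They report only what shows in the picture. A call takes as long as a camera call. They do not tell look-alikes from the thing itself.
- ctrl.masks_of(label, camera): "region" (400x640 bool, what is visible of it) and "bbox" ([left, top, right, bottom] in pixels, round what is visible of it).
- ctrl.pinpoint(label, camera): "xy" ([column, row] in pixels: a listed point, or the origin of a listed thing).
The state is a dict: "t": time; "qpos": joint angles; "qvel": joint speeds; "joint_torque": joint torques, N m; "ee_pos": TCP position; "orientation": TCP orientation; "ft_force": force on the tool from outside, world axes, zero at the start; "moment": the same for the moment, N m; "width": finger opening in mm; "grasp_force": force on a finger pad.
Only numpy, scipy, OpenCV 4.12 (cv2) and the standard library are available. Lean on these libraries where they do the work, as an engineer would, in place of code of your own. Each camera call takes 0.05 s, during which the arm holds its last target. There are 200 camera calls.

## Working session

There is one attempt and no reset: what is moved stays moved. The work goes in short steps, Python scripts to look and compute and a tool call to move; the robot and the scene stay as the last step left them, time stands still between calls to the robot, and variables do not carry over. Pictures are saved under pics/ and viewed, at most 10 in all, crops included, and the job is handed in when it is done.

Besides the shell and the picture viewer there is one more tool, called after "Call:" as name(argument=value, ...), one argument or row to a line, values as JSON. apply_moves: Moves the arm, as the interface text tells. Scaled input: -1 to 1 covers 5 cm each way for a shift and 90 degrees each way for a turn. Its arguments: {"type":"object","properties":{"targets":{"type":"array"}},"required":["targets"]}

```bash
mkdir -p pics
cat > h.py <<'E'
import numpy as np, cv2
from scipy.spatial.transform import Rotation as R
from workcell import ctrl
def cam(n):
    o=ctrl.get_obs(); im=ctrl.get_image(n); K=np.array(im['camera_matrix'])
    if n=='wrist':
        T=np.eye(4);T[:3,:3]=R.from_rotvec(o['orientation']).as_matrix();T[:3,3]=o['ee_pos']
        V=np.linalg.inv(T@np.array(im['hand_eye']))
    else: V=np.array(im['view'])
    return np.array(im['pixels']),K,V
def ray(K,V,uv):
    d=V[:3,:3].T@np.linalg.solve(K,[uv[0],uv[1],1]); c=-V[:3,:3].T@V[:3,3]
    return c,d/np.linalg.norm(d)
def atz(K,V,uv,z):
    c,d=ray(K,V,uv); return c+d*(z-c[2])/d[2]
def tri(rs):
    A=sum(np.eye(3)-np.outer(d,d) for c,d in rs); b=sum((np.eye(3)-np.outer(d,d))@c for c,d in rs)
    p=np.linalg.solve(A,b); return p,[np.linalg.norm((np.eye(3)-np.outer(d,d))@(p-c)) for c,d in rs]
def proj(K,V,p):
    q=K@(V[:3,:3]@np.array(p)+V[:3,3]); return q[:2]/q[2]
E
cat > a.py <<'E'
from h import *
ims={n:cam(n) for n in('side','top')}
for n in ims: cv2.imwrite(f'pics/{n}0.png',ims[n][0])
for l in ['dial','zero_mark','pointer_tip','knob_grip','pan_top','tin','muddler','muddler_top','caddy','caddy_pocket','glass_r']:
    r={n:[(np.round(x['xy'],1).tolist(),round(float(x['score']),2)) for x in ctrl.pinpoint(l,n)] for n in ims}
    print(l,r)
    if r['side'] and r['top']:
        print('   ',*[np.round(v,1) for v in tri([ray(*ims[n][1:],r[n][0][0]) for n in ims])])
for n in ims: print(n,ray(*ims[n][1:],(320,200)),ims[n][1][0,0])
E
python3 a.py
```

```text
dial {'side': [([359.5, 244.7], 0.91)], 'top': [([296.0, 244.1], 0.68), ([295.0, 183.4], 0.57)]}
    [463.6  88.7  46.7] [0.2 0.2]
zero_mark {'side': [([344.0, 234.4], 0.87)], 'top': [([289.2, 232.3], 0.88), ([224.4, 170.6], 0.57)]}
    [500.5 105.5  97.5] [5. 5.]
pointer_tip {'side': [([343.0, 229.9], 0.46)], 'top': [([290.6, 230.1], 0.59), ([384.5, 157.9], 0.25)]}
    [504.8 101.  108.5] [3.6 3.6]
knob_grip {'side': [([355.1, 202.0], 0.73)], 'top': [([331.8, 245.6], 0.6)]}
    [468.9 -16.4  99.7] [9.2 9.2]
pan_top {'side': [([297.2, 218.5], 0.71)], 'top': [([296.2, 185.9], 0.58)]}
    [623.4  87.3 127.6] [1.2 1.2]
tin {'side': [([349.0, 339.8], 0.8), ([304.6, 319.9], 0.74)], 'top': [([234.4, 200.6], 0.78)]}
    [542.4 305.4 -22.1] [58.9 58.9]
muddler {'side': [], 'top': [([212.3, 231.9], 0.72)]}
muddler_top {'side': [([376.9, 288.8], 0.6), ([356.1, 202.5], 0.3), ([265.6, 186.1], 0.26)], 'top': [([196.6, 250.2], 0.64)]}
    [441.7 337.  187.4] [0.7 0.7]
caddy {'side': [([362.2, 174.0], 0.95), ([358.9, 240.9], 0.17)], 'top': [([415.0, 255.9], 0.75)]}
    [ 441.2 -276.9    0.5] [7.3 7.3]
caddy_pocket {'side': [([371.9, 174.4], 0.67)], 'top': [([412.4, 263.1], 0.74)]}
    [ 414.9 -266.     8.9] [2.8 2.8]
glass_r {'side': [([298.6, 170.0], 0.84), ([263.9, 186.6], 0.69)], 'top': [([416.9, 182.4], 0.79), ([225.8, 171.9], 0.69)]}
    [ 6.626e+02 -2.878e+02 -3.000e-01] [2.2 2.2]
side (array([521.91752774, 840.77622051, 830.67914645]), array([ 0.04466688, -0.76125667, -0.64691047])) 419.17048292931474
top (array([ 441.57797856,   22.46781625, 1145.77997772]), array([ 0.13999318, -0.00285442, -0.99014835])) 366.6690008581144
```

View pics/side0.png

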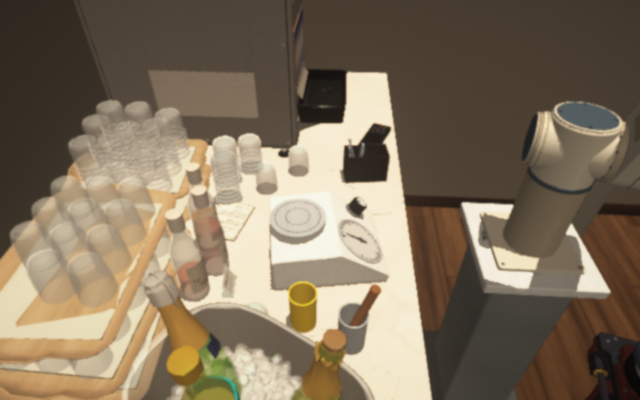

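View pics/top0.png

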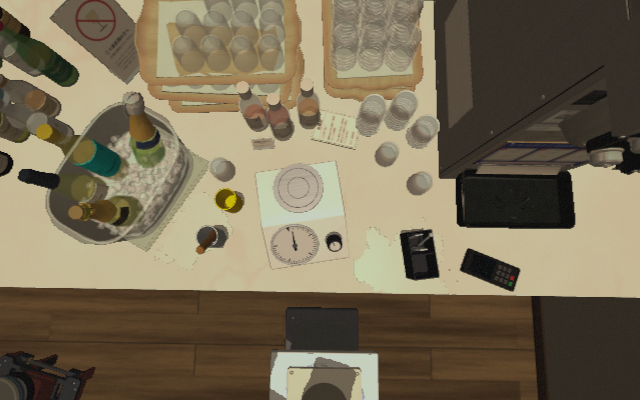

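Side view: steel tin with the muddler at about (352,328), yellow tin at (303,307), caddy at (366,160), dial at (360,242). Top view: steel tin at (212,236), dial at (295,244), pan at (298,187), knob at (333,242), caddy at (420,254).

```bash
cat >> h.py <<'E'
def plan(pos,Rm,n=None):
    """rows (same each) to go from the current pose to pos,Rm: straight shift then equal turns"""
    o=ctrl.get_obs(); R0=R.from_rotvec(o['orientation']); p0=np.array(o['ee_pos'])
    rel=(R0.inv()*R.from_matrix(Rm)); 
    print('shift tool',np.round(R0.inv().apply(np.array(pos)-p0)/50,3),'turn',np.round(rel.as_rotvec()/(np.pi/2),3))
E
python3 - <<'E'
from h import *
o=ctrl.get_obs(); print({k:np.round(v,3) for k,v in o.items()}); print(R.from_rotvec(o['orientation']).as_matrix().round(3))
ims={n:cam(n) for n in('side','top')}
for l in ['tin','muddler','glass_r']:
  for n in ims:
    for m in ctrl.masks_of(l,n): print(l,n,m['bbox'],round(m['score'],2), m['region'].sum())
print(atz(*ims['side'][1:],(349,339.8),0),atz(*ims['top'][1:],(212,236),105))
w=ctrl.get_image('wrist'); print(np.round(w['hand_eye'],3),w['camera_matrix'])
E
```

```text
{'t': np.float64(1.2), 'qpos': array([ 1.28 ,  0.423,  1.63 , -0.   ,  1.089, -0.019]), 'qvel': array([-0.001,  0.002,  0.001, -0.001, -0.001, -0.   ]), 'joint_torque': array([ 1.0000e-03, -5.4457e+01, -2.7405e+01,  6.5000e-02,  1.6000e-02,
       -0.0000e+00]), 'ee_pos': array([167.777, 602.037, 222.673]), 'orientation': array([ 0.426,  3.113, -0.   ]), 'ft_force': array([-0.13 , -0.154,  1.209]), 'moment': array([-0.034, -0.065, -0.049]), 'grasp_force': np.float64(0.0), 'width': np.float64(88.159)}
[[-0.963  0.268  0.   ]
 [ 0.268  0.963 -0.   ]
 [-0.    -0.    -1.   ]]
tin side [287.6, 281.7, 318.9, 333.8] 0.76 1263
tin side [337.3, 298.9, 368.5, 351.5] 0.73 902
tin top [216.9, 186.4, 243.2, 212.9] 0.79 517
tin top [194.2, 221.6, 227.4, 249.3] 0.67 491
muddler side [349.4, 284.6, 383.5, 328.9] 0.97 481
muddler top [270.2, 224.2, 343.8, 263.2] 0.71 1893
muddler top [209.8, 157.8, 237.3, 181.0] 0.6 502
muddler top [193.9, 228.9, 218.6, 251.9] 0.49 220
glass_r side [289.1, 145.2, 309.0, 178.8] 0.94 585
glass_r side [251.9, 162.7, 278.8, 194.0] 0.78 646
glass_r side [246.4, 298.2, 267.4, 311.6] 0.47 150
glass_r top [211.3, 157.5, 237.8, 180.6] 0.71 491
glass_r top [406.9, 168.8, 435.2, 195.2] 0.69 515
glass_r top [372.4, 141.1, 400.1, 166.4] 0.67 495
[486.18376513 334.08303904   0.        ] [481.3412865  323.11597937 105.        ]
[[ 0.00000e+00 -9.68000e-01 -2.51000e-01  6.81620e+01]
 [ 1.00000e+00  1.00000e-03 -0.00000e+00  7.87000e-01]
 [ 1.00000e-03 -2.51000e-01  9.68000e-01 -1.62701e+02]
 [ 0.00000e+00  0.00000e+00  0.00000e+00  1.00000e+00]] [[296.9216956    0.         315.98503565]
 [  0.         296.9216956  198.59447135]
 [  0.           0.           1.        ]]
```

Call:
apply_moves(
  targets=[
    [1,[0,0,-0.7],[0,0,0]],
    [1,[-0.2,-0.3,-0.7],[0,0,0]],
    [1,[-0.5,-0.4,-0.5],[0,0,0]],
    [1,[-0.6,-0.4,-0.26],[0,0,0]],
    [1,[-0.6,-0.4,0],[0,0,0]],
    [1,[-0.6,-0.4,0],[0,0,0]],
    [1,[-0.6,-0.4,0],[0,0,0]],
    [1,[-0.6,-0.4,0],[0,0,0]],
  ],
)

```text
t: 2.65
ee_pos: [310.4, 421.4, 330.8]
orientation: [0.425, 3.112, 0.0]
ft_force: [-0.1, 0.2, -0.4]
width: 87.8
grasp_force: 0.0
```

Call:
apply_moves(
  targets=[
    [1,[-0.7,-0.3,0],[0,0,0]],
    [1,[-0.7,-0.3,0],[0,0,0]],
    [1,[-0.7,-0.2,0],[0,0,0]],
    [1,[-0.7,-0.2,0],[0,0,0]],
    [1,[-0.5,-0.1,0],[0,0,0]],
    [1,[-0.39,-0.05,0],[0,0,0]],
    [1,[0,0,0],[0,0,0]],
  ],
)

```text
t: 3.52
ee_pos: [472.7, 317.1, 330.5]
orientation: [-0.428, -3.112, 0.0]
ft_force: [-0.0, 0.3, 1.3]
width: 87.3
grasp_force: 0.0
```

```bash
cat > b.py <<'E'
from h import *
import sys
o=ctrl.get_obs(); print(o['t'],o['ee_pos'].round(1))
im,K,V=cam('wrist'); cv2.imwrite(f'pics/{sys.argv[1]}.png',im)
for l in sys.argv[2:]:
    for x in ctrl.pinpoint(l,'wrist'): print(l,np.round(x['xy'],1),round(float(x['score']),2))
    
np.savez(f'{sys.argv[1]}.npz',K=K,V=V)
E
python3 b.py w1 tin muddler muddler_top
python3 - <<'E'
from h import *
for l in ['tin','muddler']:
    for m in ctrl.masks_of(l,'wrist'): print(l,m['bbox'],m['score'])
E
```

```text
3.525 [472.7 317.1 330.5]
tin [322.7 230.7] 0.57
tin [320.9 157.1] 0.39
tin [ 88.9 231.3] 0.23
muddler [334.5 173.7] 0.8
muddler_top [323.  158.4] 0.83
muddler_top [ 84.4 234.5] 0.35
tin [301.4, 218.6, 345.4, 272.8] 0.7
muddler [310.4, 149.9, 340.8, 184.9] 0.72
```

View pics/w1.png

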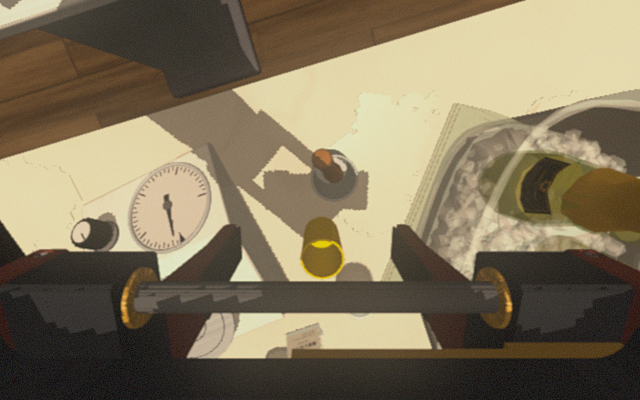

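The wrist picture (robot side at the top) shows the steel tin's rim round (334,172) with the muddler top at (323,158). The yellow tin is at (322,245), the dial centre at (168,206), the pointer tip near (172,237), the zero mark near (181,238) and the knob at (93,233).

Run:
```python
from h import *
d=np.load('w1.npz');K,V=d['K'],d['V']
im=cv2.imread('pics/w1.png')
cv2.imwrite('pics/c1.png',cv2.resize(im[135:215,290:380],None,fx=6,fy=6,interpolation=cv2.INTER_CUBIC))
for p in [(482,325)]:
  for z in(0,105): print(proj(K,V,[*p,z]))
ims={n:cam(n) for n in('side','top')}
rs=[ray(K,V,(323,157.5))]+[ray(*ims['side'][1:],(376.9,288.8)),ray(*ims['top'][1:],(196.6,250.2))]
print('mtop',tri(rs))
for n,s,uv in [('dial',None,(168,206))]: print(n,atz(K,V,uv,50))
```

```text
[321.70727704 167.96177807]
[323.13331284 179.89164664]
mtop (array([442.30337112, 335.56688041, 187.3012413 ]), [np.float64(2.492176348432642), np.float64(0.9981370686882614), np.float64(1.9125039989065684)])
dial [467.47970874  80.58566817  50.        ]
```

View pics/c1.png

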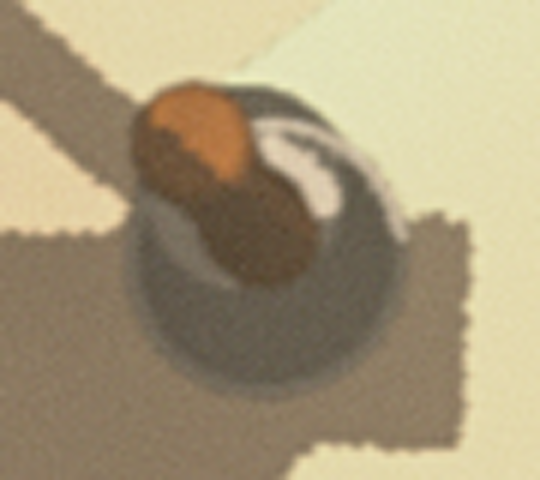

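The crop shows the tin's outline from 128 to 405 across and down to 395, so the rim centre is near full-image (334.4,177.8). The muddler end centre is at (322,157).

Run:
```python
from h import *
d=np.load('w1.npz');K,V=d['K'],d['V']
print('tin rim wrist',atz(K,V,(334.4,177.8),105))
ims={n:cam(n) for n in('side','top')}
print('mtop by wrist z=187',atz(K,V,(322.2,156.7),187))
for n in ims:
  _,k,v=ims[n]
  for p in [(480,330,105),(480,330,0),(442,336,187)]: print(n,p,proj(k,v,p).round(1))
  im=ims[n][0]; c=(352,325) if n=='side' else (210,236)
  if n=='side': A=cv2.resize(im[c[1]-50:c[1]+50,c[0]-50:c[0]+50],(400,400),interpolation=cv2.INTER_CUBIC)
  else: B=cv2.resize(im[c[1]-25:c[1]+25,c[0]-25:c[0]+25],(400,400),interpolation=cv2.INTER_CUBIC)
cv2.imwrite('pics/c2.png',np.hstack([A,B]))
```

```text
tin rim wrist [483.30307394 340.13739834 105.        ]
mtop by wrist z=187 [442.59962783 332.8391565  187.        ]
side (480, 330, 105) [354.6 310.2]
side (480, 330, 0) [351.8 338.3]
side (442, 336, 187) [377.1 288.6]
top (480, 330, 105) [209.5 236.4]
top (480, 330, 0) [219.4 237.8]
top (442, 336, 187) [197.1 249.8]
```

View pics/c2.png

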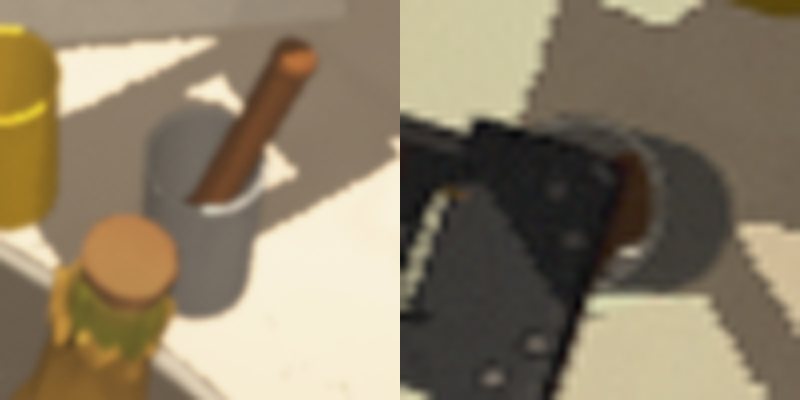

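Run:
```python
from h import *
o=ctrl.get_obs(); R0=R.from_rotvec(o['orientation']); print(o['qpos'].round(2))
z=np.array([.275,.014,-.961]);z/=np.linalg.norm(z)
y=R0.as_matrix()[:,1]; y=y-z*(y@z); y/=np.linalg.norm(y); Rm=np.c_[np.cross(y,z),y,z]
plan(np.array([455.1,336.1,142.8])-80*z,Rm)
```

```text
[ 0.57  0.23  1.64  0.    1.26 -0.73]
shift tool [0.837 0.126 2.222] turn [-0.055 -0.169 -0.007]
```

Call:
apply_moves(
  targets=[
    [1,[0.27,0.04,0.4],[0,0,0]],
    [1,[0.27,0.04,0.6],[0,0,0]],
    [1,[0.297,0.046,0.6],[0,0,0]],
    [1,[0,0,0.622],[0,0,0]],
    [1,[0,0,0],[-0.028,-0.085,-0.003]],
    [1,[0,0,0],[-0.027,-0.084,-0.004]],
    [1,[0,0,0],[0,0,0]],
  ],
)

```text
t: 4.9
ee_pos: [431.3, 334.4, 219.1]
orientation: [0.369, 2.844, 0.07]
ft_force: [-0.3, 0.7, -0.4]
width: 87.5
grasp_force: 0.0
```

```bash
python3 b.py w2 muddler_top tin
python3 - <<'E'
from h import *
d=np.load('w2.npz');print(proj(d['K'],d['V'],(442.5,335.5,187)),proj(d['K'],d['V'],(493.5,336.5,8)))
o=ctrl.get_obs();Rm=R.from_rotvec(o['orientation']).as_matrix();print(Rm[:,2],Rm.T@(np.array([455.1,336.1,142.8])-o['ee_pos'])/50)
E
```

```text
4.9 [431.3 334.4 219.1]
muddler_top [315.1 225.5] 0.88
muddler_top [316.4 171.1] 0.64
tin [313.4 169.5] 0.81
tin [304.6 241.7] 0.77
[316.5535533  224.60207795] [315.39988065 177.09520606]
[ 0.27452345  0.01389964 -0.96147994] [ 0.0185377  -0.01174209  1.60423792]
```

View pics/w2.png

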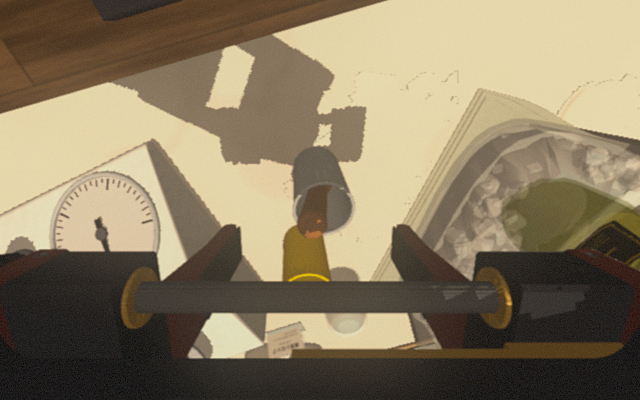

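The muddler top is at (315,226), midway between the fingers, and matches the estimate. I'll go in and grip it.

Call:
apply_moves(
  targets=[
    [1,[0.02,-0.01,0.4],[0,0,0]],
    [1,[0,0,0.4],[0,0,0]],
    [1,[0,0,0.4],[0,0,0]],
    [1,[0,0,0.4],[0,0,0]],
    [-1,[0,0,0],[0,0,0]],
    [-1,[0,0,0],[0,0,0]],
    [-1,[0,0,0],[0,0,0]],
    [-1,[0,0,0],[0,0,0]],
  ],
)

```text
t: 6.05
ee_pos: [454.6, 335.8, 143.1]
orientation: [0.373, 2.841, 0.073]
ft_force: [0.5, -0.2, 0.3]
width: 51.4
grasp_force: 0.0
```

Call:
apply_moves(
  targets=[
    [-1,[0,0,0],[0,0,0]],
    [-1,[0,0,0],[0,0,0]],
    [-1,[0,0,0],[0,0,0]],
    [-1,[0,0,0],[0,0,0]],
    [-1,[0,0,0],[0,0,0]],
  ],
)

```text
t: 6.68
ee_pos: [454.5, 335.7, 142.5]
orientation: [0.373, 2.841, 0.072]
ft_force: [-0.3, 0.7, 2.0]
width: 21.0
grasp_force: 30.0
```

Call:
apply_moves(
  targets=[
    [-1,[0,0,-0.2],[0,0,0]],
    [-1,[0,0,-0.4],[0,0,0]],
    [-1,[0,0,-0.5],[0,0,0]],
    [-1,[0,0,-0.5],[0,0,0]],
    [-1,[0,0,-0.5],[0,0,0]],
    [-1,[0,0,-0.5],[0,0,0]],
    [-1,[0,0,-0.5],[0,0,0]],
    [-1,[0,0,-0.3],[0,0,0]],
  ],
)

```text
t: 7.68
ee_pos: [407.1, 333.4, 307.3]
orientation: [0.372, 2.841, 0.073]
ft_force: [-0.3, -0.0, -0.7]
width: 21.1
grasp_force: 30.0
```

Call:
apply_moves(
  targets=[
    [-1,[0,0,-0.1],[0.018,0.056,0.002]],
    [-1,[0,0,0],[0.018,0.056,0.002]],
    [-1,[0,0,0],[0.019,0.057,0.003]],
    [-1,[0,0,0],[0,0,0]],
  ],
)

```text
t: 8.18
ee_pos: [407.1, 333.0, 310.2]
orientation: [0.428, 3.112, -0.001]
ft_force: [1.2, -0.4, -0.8]
width: 21.2
grasp_force: 30.0
```

Run:
```python
from h import *
o=ctrl.get_obs();R0=R.from_rotvec(o['orientation']);print(o['t'],o['ee_pos'],R0.as_matrix().round(3),o['qpos'].round(2),o['width'])
ims={n:cam(n) for n in('side','top')}
im=ims['top'][0]; A=cv2.resize(im[225:285,390:450],(400,400),interpolation=cv2.INTER_CUBIC)
im=ims['side'][0]; B=cv2.resize(im[115:195,325:405],(400,400),interpolation=cv2.INTER_CUBIC)
cv2.imwrite('pics/c3.png',np.hstack([A,B]))
for l in('tin','caddy','caddy_pocket'):
  for n in ims: print(l,n,[(x['xy'],x['score']) for x in ctrl.pinpoint(l,n)])
for n in ims: 
  for p in [(415,-266,4),(415,-266,100),(441,-272,100)]:print(n,p,proj(*ims[n][1:],p).round(1))
```

```text
8.175 [407.11346286 333.0250802  310.21175854] [[-0.963  0.27   0.   ]
 [ 0.27   0.963 -0.001]
 [-0.    -0.001 -1.   ]] [ 0.66  0.18  1.76 -0.    1.2  -0.63] 21.167597176587826
tin side [([303.4, 321.7], 0.97), ([365.3, 174.5], 0.61), ([348.7, 338.9], 0.55)]
tin top [([235.3, 203.3], 0.92), ([215.9, 239.4], 0.91), ([413.7, 264.3], 0.61)]
caddy side [([363.0, 174.4], 0.77), ([342.0, 235.0], 0.15)]
caddy top [([414.7, 255.1], 0.58)]
caddy_pocket side [([373.0, 172.8], 0.73)]
caddy_pocket top [([413.7, 265.0], 0.76)]
side (415, -266, 4) [372.6 175.7]
side (415, -266, 100) [375.3 151. ]
side (441, -272, 100) [366.8 149.7]
top (415, -266, 4) [412.1 262.1]
top (415, -266, 100) [420.7 263. ]
top (441, -272, 100) [422.6 253.7]
```

View pics/c3.png

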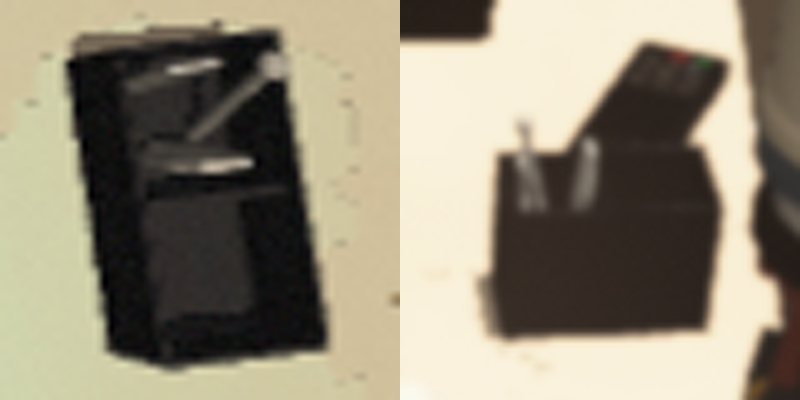

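Crop left (top camera): the pocket opening is centred near full-image (424,266), with the tools in the rear pocket. Crop right (side camera): the near rim corners are at (389,157) and (344.5,157.4), and the far front corner is at (385,144.6).

Run:
```python
from h import *
ims={n:cam(n) for n in('side','top')}
s=ims['side'][1:];t=ims['top'][1:]
for uv in [(389,157),(344.5,157.4),(385,144.6)]: print('side rim',atz(*s,uv,100).round(1))
for c in [(327,348),(278,30),(167,361)]: print('top rim',atz(*t,(c[0]/6.667+390,c[1]/6.667+225),100).round(1))
print(atz(*t,(424.1,265.8),100).round(1), atz(*t,(413.7,265),4).round(1),atz(*s,(373,172.8),4).round(1))
print('tin',atz(*t,(215.9,239.4),0),atz(*s,(348.7,338.9),0))
```

```text
side rim [ 374.3 -235.9  100. ]
side rim [ 510.1 -224.9  100. ]
side rim [ 382.7 -304.8  100. ]
top rim [ 376.8 -316.2  100. ]
top rim [ 509.5 -299.6  100. ]
top rim [ 370.4 -249.   100. ]
[ 407.5 -275.3  100. ] [ 406.3 -270.8    4. ] [ 413.2 -281.9    4. ]
tin [475.03256105 340.72383789   0.        ] [486.86478196 331.91673515   0.        ]
```

Call:
apply_moves(
  targets=[
    [-1,[-0.12,-0.418,0],[0,0,0]],
    [-1,[-0.24,-0.835,0],[0,0,0]],
    [-1,[-0.24,-0.835,0],[0,0,0]],
    [-1,[-0.24,-0.835,0],[0,0,0]],
    [-1,[-0.24,-0.835,0],[0,0,0]],
    [-1,[-0.24,-0.835,0],[0,0,0]],
    [-1,[-0.24,-0.835,0],[0,0,0]],
    [-1,[-0.24,-0.835,0],[0,0,0]],
  ],
)

```text
t: 9.68
ee_pos: [407.9, 5.3, 310.8]
orientation: [0.426, 3.112, -0.001]
ft_force: [1.1, 0.3, -2.0]
width: 20.8
grasp_force: 30.0
```

Call:
apply_moves(
  targets=[
    [-1,[-0.24,-0.835,0],[0,0,0]],
    [-1,[-0.24,-0.835,0],[0,0,0]],
    [-1,[-0.24,-0.835,0],[0,0,0]],
    [-1,[-0.24,-0.835,0],[0,0,0]],
    [-1,[-0.24,-0.835,0],[0,0,0]],
    [-1,[-0.24,-0.835,0],[0,0,0]],
    [-1,[-0.12,-0.418,0],[0,0,0]],
    [-1,[0,0,0],[0,0,0]],
  ],
)

```text
t: 10.68
ee_pos: [410.4, -275.9, 310.6]
orientation: [-0.429, -3.112, -0.0]
ft_force: [0.2, 0.0, -1.5]
width: 20.8
grasp_force: 30.0
```

```bash
python3 b.py w3 caddy caddy_pocket muddler_top
python3 - <<'E'
from h import *
d=np.load('w3.npz');K,V=d['K'],d['V']
for p in [(410,-275,4),(410,-275,100)]:print(proj(K,V,p))
o=ctrl.get_obs();plan((410,-275,250),R.from_rotvec(o['orientation']).as_matrix());print(o['qpos'].round(2),o['width'])
s=cam('side');m=ctrl.masks_of('muddler','side');print([(x['bbox'],x['score']) for x in m])
p=o['ee_pos'];print(proj(*s[1:],p+[0,0,-139]),proj(*s[1:],p+[0,0,-100]))
E
```

```text
10.675 [ 410.4 -275.9  310.6]
caddy [323.7 187.8] 0.79
caddy_pocket [316.5 165.4] 0.69
muddler_top [319.6 281.9] 0.95
[316.10505923 165.66959063]
[316.0887098  176.46408958]
shift tool [ 0.011 -0.027  1.214] turn [ 0. -0.  0.]
[-0.61  0.13  1.82  0.    1.19 -1.91] 20.722664896146014
[([370.9, 89.5, 386.0, 132.3], 0.56)]
[378.65799664 129.71265844] [379.91074212 118.22085918]
```

View pics/w3.png

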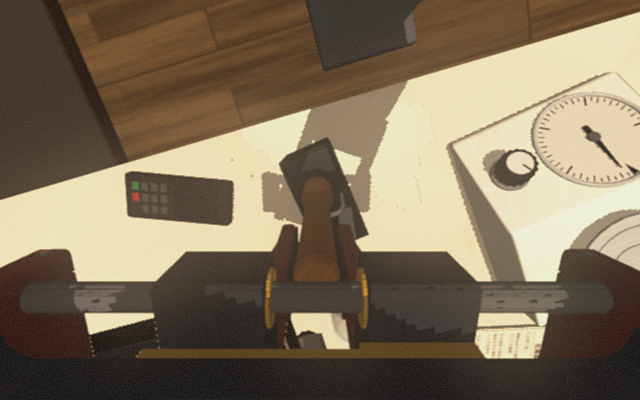

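The pocket (316,165) and the hanging muddler line up with my estimate. Lowering now.

Call:
apply_moves(
  targets=[
    [-1,[0,-0.02,0.4],[0,0,0]],
    [-1,[0,0,0.4],[0,0,0]],
    [-1,[0,0,0.4],[0,0,0]],
    [-1,[0,0,0.4],[0,0,0]],
    [-1,[0,0,0.4],[0,0,0]],
    [-1,[0,0,0.4],[0,0,0]],
    [-1,[0,0,0.4],[0,0,0]],
    [-1,[0,0,0.3],[0,0,0]],
  ],
)

```text
t: 11.98
ee_pos: [410.9, -275.3, 155.1]
orientation: [-0.424, -3.113, 0.0]
ft_force: [0.2, -0.6, -1.0]
width: 20.7
grasp_force: 30.0
```

Call:
apply_moves(
  targets=[
    [-1,[0,0,0.04],[0,0,0]],
    [-1,[0,0,0.04],[0,0,0]],
  ],
)

```text
t: 12.22
ee_pos: [411.3, -276.1, 152.1]
orientation: [0.425, 3.112, -0.001]
ft_force: [0.1, -0.2, -1.6]
width: 20.9
grasp_force: 30.0
```

Call:
apply_moves(
  targets=[
    [-1,[0,0,0.04],[0,0,0]],
    [-1,[0,0,0.04],[0,0,0]],
    [-1,[0,0,0.02],[0,0,0]],
    [-1,[0,0,0],[0,0,0]],
  ],
)

```text
t: 12.72
ee_pos: [410.8, -276.0, 146.8]
orientation: [0.426, 3.113, -0.0]
ft_force: [-0.2, -0.2, -0.6]
width: 20.7
grasp_force: 30.0
```

Call:
apply_moves(
  targets=[
    [-1,[0,0,0.03],[0,0,0]],
    [-1,[0,0,0.03],[0,0,0]],
    [-1,[0,0,0],[0,0,0]],
  ],
)

```text
t: 13.1
ee_pos: [411.9, -276.5, 145.0]
orientation: [0.425, 3.11, -0.002]
ft_force: [-0.7, 1.4, 9.8]
width: 20.8
grasp_force: 30.0
```

Call:
apply_moves(
  targets=[
    [0.2,[0,0,-0.02],[0,0,0]],
    [0.2,[0,0,0],[0,0,0]],
    [0.2,[0,0,0],[0,0,0]],
    [1,[0,0,0],[0,0,0]],
    [1,[0,0,-0.4],[0,0,0]],
    [1,[0,0,-0.6],[0,0,0]],
    [1,[0,0,-0.7],[0,0,0]],
    [1,[0,0,-0.4],[0,0,0]],
  ],
)

```text
t: 14.1
ee_pos: [411.2, -276.2, 251.4]
orientation: [0.425, 3.111, -0.002]
ft_force: [0.5, 0.1, -0.0]
width: 87.5
grasp_force: 0.0
```

```bash
python3 b.py w4 muddler_top knob_grip dial zero_mark pointer_tip pan_top
python3 - <<'E'
from h import *
d=np.load('w4.npz');K,V=d['K'],d['V']
ims={n:cam(n) for n in('side','top')}
for l in('muddler_top','knob_grip','dial','pan_top'):
  for n in ims: print(l,n,[(x['xy'].__repr__(),round(x['score'],2)) for x in ctrl.pinpoint(l,n)])
o=ctrl.get_obs();print(o['width'])
E
```

```text
14.1 [ 411.2 -276.2  251.4]
muddler_top [319.2 209.7] 0.67
knob_grip [550.8 171.7] 0.81
muddler_top side [('[378.2, 123.3]', 0.68)]
muddler_top top [('[292.1, 231.6]', 0.37)]
knob_grip side [('[353.6, 202.7]', 0.73)]
knob_grip top [('[332.1, 243.1]', 0.46)]
dial side [('[358.6, 243.5]', 0.76), ('[380.8, 127.1]', 0.3)]
dial top [('[296.6, 242.9]', 0.6)]
pan_top side [('[297.5, 216.7]', 0.87), ('[358.9, 243.1]', 0.62)]
pan_top top [('[296.3, 184.5]', 0.96)]
87.6286121051665
```

View pics/w4.png

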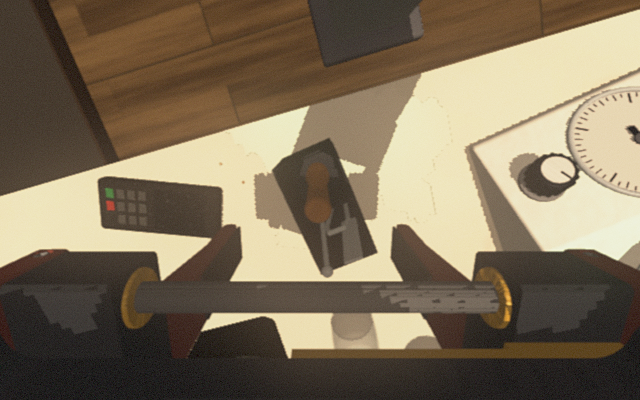

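The muddler stands upright in the front pocket, with its top at (318,210) and head at about (318,160). On the way back I'll stop over the dial and measure it.

Call:
apply_moves(
  targets=[
    [1,[0.1,0.4,-0.3],[0,0,0]],
    [1,[0.15,0.8,-0.4],[0,0,0]],
    [1,[0.15,0.85,-0.3],[0,0,0]],
    [1,[0.15,0.85,-0.18],[0,0,0]],
    [1,[0.15,0.85,0],[0,0,0]],
    [1,[0.15,0.85,0],[0,0,0]],
    [1,[0.15,0.85,0],[0,0,0]],
    [1,[0.2,0.8,0],[0,0,0]],
  ],
)

```text
t: 15.95
ee_pos: [436.5, 43.5, 309.8]
orientation: [0.425, 3.111, 0.0]
ft_force: [-0.5, -0.8, 0.6]
width: 88.3
grasp_force: 0.0
```

Call:
apply_moves(
  targets=[
    [1,[0,0.2,0],[0,0,0]],
    [1,[0,0,0],[0,0,0]],
  ],
)

```text
t: 16.2
ee_pos: [439.5, 51.4, 309.2]
orientation: [0.423, 3.112, -0.001]
ft_force: [0.6, -1.5, -0.0]
width: 87.8
grasp_force: 0.0
```

```bash
python3 b.py w5 knob_grip dial zero_mark pointer_tip pan_top
python3 - <<'E'
from h import *
for l in('dial','knob_grip'):
  for m in ctrl.masks_of(l,'wrist'):
    print(l,m['bbox'],m['score'])
    c=max(cv2.findContours(m['region'].astype('uint8'),cv2.RETR_EXTERNAL,cv2.CHAIN_APPROX_NONE)[0],key=len)
    if len(c)>5: print(cv2.fitEllipse(c))
E
```

```text
16.2 [439.5  51.4 309.2]
knob_grip [266.  209.2] 0.65
dial [346.6 184.2] 0.94
zero_mark [371.3 208.6] 0.72
pointer_tip [240.2 354. ] 0.54
pointer_tip [362.4 214.5] 0.53
pan_top [376.8 309.8] 0.96
dial [253.0, 135.4, 402.2, 232.7] 0.56
((350.7096252441406, 184.180908203125), (92.96083068847656, 101.62474822998047), 69.62484741210938)
dial [34.6, 174.4, 164.7, 254.9] 0.47
((105.93513488769531, 218.30894470214844), (74.38899230957031, 120.46406555175781), 97.2239761352539)
knob_grip [250.1, 196.0, 284.8, 229.0] 0.91
((268.99200439453125, 211.51190185546875), (31.802997589111328, 34.87705612182617), 116.83951568603516)
```

Run:
```python
from h import *
d=np.load('w5.npz');w=(d['K'],d['V']);w1=np.load('w1.npz');w1=(w1['K'],w1['V'])
s=cam('side')[1:];t=cam('top')[1:]
w4=np.load('w4.npz');w4=(w4['K'],w4['V'])
P={'dial':[(w,(346.6,184.2)),(s,(359.0,244.1)),(t,(296.3,243.5))],
'knob':[(w,(266,209.2)),(w4,(550.8,171.7)),(s,(354.3,202.4)),(t,(332,244.3))],
'mark':[(w,(371.3,208.6)),(s,(344,234.4)),(t,(289.2,232.3))],
'tip':[(w,(362.4,214.5)),(s,(343,229.9)),(t,(290.6,230.1))],
'pan':[(w,(376.8,309.8)),(s,(297.4,217.6)),(t,(296.3,185.2))]}
for k,v in P.items(): 
  p,r=tri([ray(*c,uv) for c,uv in v]);print(k,p.round(1),np.round(r,1))
```

```text
dial [466.9  88.9  50.6] [3.5 1.9 2.2]
knob [469.  -22.   90.8] [ 4.2  2.6 11.1  7.6]
mark [500.1 107.8  99.5] [2.6 5.4 5.1]
tip [504.   98.8 105.4] [2.6 4.4 3.7]
pan [624.5  85.4 130.6] [2.6 3.1 2.1]
```

Call:
apply_moves(
  targets=[
    [1,[0.09,0.45,0],[0,0,0]],
    [1,[0.1,0.8,0],[0,0,0]],
    [1,[0.1,0.8,0],[0,0,0]],
    [1,[0.1,0.8,0],[0,0,0]],
    [1,[0.1,0.8,0],[0,0,0]],
    [1,[0.1,0.8,0],[0,0,0]],
    [1,[0.1,0.8,0],[0,0,0]],
    [1,[0.04,0.5,0],[0,0,0]],
  ],
)

```text
t: 17.7
ee_pos: [481.7, 339.3, 308.3]
orientation: [-0.424, -3.113, 0.0]
ft_force: [0.5, -1.0, 0.0]
width: 87.8
grasp_force: 0.0
```

Call:
apply_moves(
  targets=[
    [1,[0,0,0],[0,0,0]],
  ],
)

```text
t: 17.82
ee_pos: [481.7, 338.8, 308.1]
orientation: [-0.423, -3.113, 0.001]
ft_force: [0.1, -0.7, 0.0]
width: 87.6
grasp_force: 0.0
```

```bash
python3 b.py w6 tin
python3 - <<'E'
from h import *
d=np.load('w6.npz');K,V=d['K'],d['V'];o=ctrl.get_obs()
for z in(0,105): print(proj(K,V,(482,338,z)))
for m in ctrl.masks_of('tin','wrist'): print(m['bbox'],m['score'])
im=cv2.imread('pics/w6.png');e=proj(K,V,(482,338,105)).astype(int)
g=cv2.GaussianBlur(cv2.cvtColor(im,cv2.COLOR_BGR2GRAY),(3,3),0)
c=cv2.HoughCircles(g[e[1]-50:e[1]+50,e[0]-50:e[0]+50],cv2.HOUGH_GRADIENT,1.2,8,param1=60,param2=14,minRadius=18,maxRadius=30)
print(None if c is None else c[0][:5]+[e[0]-50,e[1]-50,0])
ims={n:cam(n) for n in('side','top')}
for n in ims:
  print([(x['xy'],x['score']) for x in ctrl.pinpoint('tin',n)]);print([(x['bbox'],x['score']) for x in ctrl.masks_of('tin',n)])
E
```

```text
17.825 [481.7 338.8 308.1]
tin [317.1 168.7] 0.64
tin [308.8 233.1] 0.56
[315.34508839 166.19150416]
[315.07055792 178.37753629]
[282.9, 218.7, 328.0, 278.6] 0.73
[292.5, 149.2, 345.6, 202.6] 0.71
[325.2, 264.8, 361.6, 328.0] 0.33
[33.8, 162.5, 188.8, 251.7] 0.16
[[316.00000381 176.60000229  24.        ]
 [316.00000381 167.          19.55999947]]
[([348.4, 339.7], 0.93), ([302.3, 322.9], 0.8), ([354.6, 202.2], 0.74)]
[([337.4, 302.0, 370.0, 354.9], 0.79), ([287.7, 283.7, 315.9, 331.5], 0.58), ([343.9, 171.6, 350.1, 181.8], 0.3)]
[([214.6, 237.6], 0.62), ([234.8, 202.3], 0.57)]
[([200.6, 224.4, 228.2, 251.6], 0.82), ([216.7, 187.9, 245.0, 213.2], 0.82), ([290.6, 242.5, 298.4, 249.5], 0.65)]
```

Both circles (rim (316,177), foot (316,167)) match the prediction, so I'll descend and grip.

Call:
apply_moves(
  targets=[
    [1,[0,0,0.4],[0,0,0]],
    [1,[0,0,0.8],[0,0,0]],
    [1,[0,0,0.8],[0,0,0]],
    [1,[0,0,0.6],[0,0,0]],
    [1,[0,0,0.6],[0,0,0]],
    [1,[0,0,0.6],[0,0,0]],
    [1,[0,0,0.6],[0,0,0]],
    [1,[0,0,0.4],[0,0,0]],
  ],
)

```text
t: 19.27
ee_pos: [481.4, 337.1, 67.3]
orientation: [-0.426, -3.112, 0.002]
ft_force: [-0.8, 0.3, -0.4]
width: 87.7
grasp_force: 0.0
```

Call:
apply_moves(
  targets=[
    [0.5,[0,0,0.02],[0,0,0]],
    [0.3,[0,0,0],[0,0,0]],
    [0.2,[0,0,0],[0,0,0]],
    [-1,[0,0,0],[0,0,0]],
    [-1,[0,0,0],[0,0,0]],
    [-1,[0,0,0],[0,0,0]],
  ],
)

```text
t: 20.02
ee_pos: [482.5, 338.1, 68.7]
orientation: [0.425, 3.111, 0.002]
ft_force: [0.5, 0.5, 6.8]
width: 61.8
grasp_force: 30.0
```

Call:
apply_moves(
  targets=[
    [-1,[0,0,-0.2],[0,0,0]],
    [-1,[0,0,-0.5],[0,0,0]],
    [-1,[0,0,-0.7],[0,0,0]],
    [-1,[0,0,-0.7],[0,0,0]],
    [-1,[0,0,-0.7],[0,0,0]],
    [-1,[0,0,-0.7],[0,0,0]],
    [-1,[-0.3,-0.3,-0.4],[0,0,0]],
    [-1,[-0.5,-0.5,0],[0,0,0]],
  ],
)

```text
t: 21.02
ee_pos: [509.9, 288.7, 264.9]
orientation: [0.422, 3.111, 0.003]
ft_force: [-0.1, -0.9, -2.2]
width: 61.7
grasp_force: 30.0
```

Call:
apply_moves(
  targets=[
    [-1,[-0.5,-0.5,0],[0,0,0]],
    [-1,[-0.55,-0.55,0],[0,0,0]],
    [-1,[-0.55,-0.55,0],[0,0,0]],
    [-1,[-0.55,-0.55,0],[0,0,0]],
    [-1,[-0.5,-0.5,0],[0,0,0]],
    [-1,[-0.4,-0.4,0],[0,0,0]],
    [-1,[-0.25,-0.24,0],[0,0,0]],
    [-1,[0,0,0],[0,0,0]],
  ],
)

```text
t: 22.02
ee_pos: [624.2, 84.9, 262.5]
orientation: [-0.428, -3.112, 0.0]
ft_force: [0.4, 1.1, -1.5]
width: 61.4
grasp_force: 30.0
```

Run:
```python
from h import *
o=ctrl.get_obs();p=o['ee_pos'];print(o['t'],p,o['ft_force'],o['width'])
ims={n:cam(n) for n in('side','top')}
for n in ims:
  for l in('pan_top','tin','pan'):
    try:
      print(n,l,[(np.round(x['xy'],1),round(x['score'],2)) for x in ctrl.pinpoint(l,n)])
      print([(np.round(x['bbox'],1),round(x['score'],2)) for x in ctrl.masks_of(l,n)])
    except Exception as e: print(e)
  print(proj(*ims[n][1:],(624.5,86,132)),proj(*ims[n][1:],p-[0,0,68]))
im=ims['side'][0]; 
cv2.imwrite('pics/s7.png',im)
```

```text
22.025 [624.19788364  84.88167175 262.53984287] [ 0.37198873  1.05277234 -1.4820776 ] 61.35322095853821
side pan_top [(array([295.7, 217.3]), 0.92)]
[(array([267.2, 199.4, 324.2, 239.9]), 0.85)]
side tin [(array([294.4, 196.7]), 0.75), (array([303.3, 321.6]), 0.72)]
[(array([281. , 151.8, 310.9, 201.9]), 0.78), (array([286.6, 281.6, 317.5, 335.8]), 0.73)]
it knows: caddy, caddy_pocket, dial, glass, knob_grip, muddler, muddler_top, pan_top, pointer_tip, tin, zero_mark
[296.2806434  216.73082544] [295.57781716 196.95424108]
top pan_top []
[(array([269.8, 175.2, 286.5, 188.8]), 0.61)]
top tin [(array([233.6, 203.4]), 0.61), (array([296.2, 181.3]), 0.51), (array([331.3, 246.3]), 0.36)]
[(array([218.8, 187.4, 237.5, 211.7]), 0.57), (array([404.9, 167.7, 433.4, 196.8]), 0.18)]
it knows: caddy, caddy_pocket, dial, glass, knob_grip, muddler, muddler_top, pan_top, pointer_tip, tin, zero_mark
[296.54605355 185.6865239 ] [295.58487057 181.57533862]
```

Call:
apply_moves(
  targets=[
    [-1,[0,0.02,0.2],[0,0,0]],
    [-1,[0,0,0.3],[0,0,0]],
    [-1,[0,0,0.3],[0,0,0]],
    [-1,[0,0,0.2],[0,0,0]],
    [-1,[0,0,0.1],[0,0,0]],
    [-1,[0,0,0.04],[0,0,0]],
    [-1,[0,0,0],[0,0,0]],
  ],
)

```text
t: 23.4
ee_pos: [624.7, 86.5, 205.9]
orientation: [0.426, 3.112, -0.0]
ft_force: [-0.8, -0.3, -1.9]
width: 61.6
grasp_force: 30.0
```

Call:
apply_moves(
  targets=[
    [-1,[0,0,0.03],[0,0,0]],
    [-1,[0,0,0.02],[0,0,0]],
    [-1,[0,0,0],[0,0,0]],
  ],
)

```text
t: 23.78
ee_pos: [624.4, 86.5, 203.2]
orientation: [0.426, 3.113, -0.0]
ft_force: [-0.1, -0.3, -1.6]
width: 61.2
grasp_force: 30.0
```

Call:
apply_moves(
  targets=[
    [-1,[0,0,0.03],[0,0,0]],
    [-1,[0,0,0.02],[0,0,0]],
    [-1,[0,0,0],[0,0,0]],
  ],
)

```text
t: 24.15
ee_pos: [624.6, 86.5, 200.8]
orientation: [0.426, 3.112, -0.0]
ft_force: [0.5, 0.7, -0.4]
width: 61.7
grasp_force: 30.0
```

Call:
apply_moves(
  targets=[
    [-1,[0,0,0.02],[0,0,0]],
    [-1,[0,0,0],[0,0,0]],
  ],
)

```text
t: 24.4
ee_pos: [624.6, 86.6, 199.9]
orientation: [0.426, 3.112, -0.0]
ft_force: [-0.7, 0.1, 1.1]
width: 61.6
grasp_force: 30.0
```

Call:
apply_moves(
  targets=[
    [0.6,[0,0,0],[0,0,0]],
    [0.8,[0,0,0],[0,0,0]],
    [1,[0,0,0],[0,0,0]],
    [1,[0,0,0],[0,0,0]],
    [1,[0,0,-0.3],[0,0,0]],
    [1,[0,0,-0.6],[0,0,0]],
    [1,[0,0,-0.6],[0,0,0]],
    [1,[0,0,-0.5],[0,0,0]],
  ],
)

```text
t: 25.4
ee_pos: [624.9, 86.6, 302.2]
orientation: [0.425, 3.111, 0.0]
ft_force: [0.6, 0.1, -0.1]
width: 87.9
grasp_force: 0.0
```

Run:
```python
from h import *
o=ctrl.get_obs();p=o['ee_pos'];print(o['t'],p,o['ft_force'],o['width'],o['qpos'].round(2))
ims={n:cam(n) for n in('side','top')}
for n in ims:
  for l in('pan_top','tin','dial','pointer_tip','zero_mark','knob_grip'):
      print(n,l,[(np.round(x['xy'],1),round(x['score'],2)) for x in ctrl.pinpoint(l,n)])
  print(proj(*ims[n][1:],(624.5,86,131)))
```

```text
25.4 [624.87695059  86.58475753 302.22279458] [ 0.55534054  0.08570488 -0.0984916 ] 87.85812417531574 [ 0.12  0.35  1.54 -0.    1.24 -1.18]
side pan_top [(array([296.8, 218.7]), 0.79)]
side tin [(array([294.4, 215.8]), 0.89), (array([362.3, 175.4]), 0.7), (array([305.3, 322.4]), 0.68)]
side dial [(array([359.6, 241.7]), 0.6)]
side pointer_tip [(array([347. , 226.1]), 0.44)]
side zero_mark [(array([342.1, 233.8]), 0.76), (array([298.3, 215.4]), 0.2)]
side knob_grip [(array([354.3, 201.8]), 0.5)]
[296.29414799 217.02978024]
top pan_top [(array([296.9, 186.7]), 0.58)]
top tin [(array([294.9, 183.2]), 0.79), (array([234.9, 202.5]), 0.66)]
top dial []
top pointer_tip []
top zero_mark []
top knob_grip [(array([331.7, 244.4]), 0.76), (array([384.4, 158. ]), 0.26)]
[296.56680281 185.75003686]
```

The tin stands on the pan at the predicted spot. Next I'll bring the tool in line with the dial's axis.

```bash
cat >> h.py <<'E'
def Rdial(psi):
    c,s=np.cos(psi),np.sin(psi);a=np.radians(35)
    xd=np.array([np.cos(a)*c,np.cos(a)*s,np.sin(a)]);zd=np.array([-np.sin(a)*c,-np.sin(a)*s,np.cos(a)])
    return np.c_[xd,np.cross(zd,xd),zd]
FL=np.diag([-1,1,-1])  # tool = Rdial@FL
E
python3 - <<'E'
from h import *
D=Rdial(np.radians(8));plan((431,33,167),D@FL)
E
```

```text
shift tool [ 3.437 -2.068  2.649] turn [-0.08  -0.384 -0.254]
```

Call:
apply_moves(
  targets=[
    [1,[0.4,-0.2,0],[0,0,0]],
    [1,[0.7,-0.4,0],[0,0,0]],
    [1,[0.7,-0.45,0],[0,0,0]],
    [1,[0.7,-0.45,0.2],[0,0,0]],
    [1,[0.6,-0.4,0.5],[0,0,0]],
    [1,[0.337,-0.168,0.7],[0,0,0]],
    [1,[0,0,0.7],[0,0,0]],
    [1,[0,0,0.55],[0,0,0]],
  ],
)

```text
t: 27.1
ee_pos: [430.8, 32.9, 166.3]
orientation: [0.426, 3.112, -0.0]
ft_force: [-0.0, 0.3, -0.5]
width: 87.4
grasp_force: 0.0
```

Call:
apply_moves(
  targets=[
    [1,[0,0,0],[-0.016,-0.0768,-0.0508]],
    [1,[0,0,0],[-0.016,-0.0768,-0.0508]],
    [1,[0,0,0],[-0.016,-0.0768,-0.0508]],
    [1,[0,0,0],[-0.016,-0.0768,-0.0508]],
    [1,[0,0,0],[-0.016,-0.0768,-0.0508]],
    [1,[0,0,0],[0,0,0]],
  ],
)

```text
t: 27.85
ee_pos: [430.7, 37.5, 172.8]
orientation: [-0.108, 2.622, 0.07]
ft_force: [0.8, 0.1, -0.2]
width: 87.8
grasp_force: 0.0
```

```bash
python3 b.py w8 knob_grip dial zero_mark pointer_tip
python3 - <<'E'
from h import *
o=ctrl.get_obs();print(o['qpos'].round(2),R.from_rotvec(o['orientation']).as_matrix().round(3))
for l in('dial','knob_grip'):
  for m in ctrl.masks_of(l,'wrist'):
    c=max(cv2.findContours(m['region'].astype('uint8'),cv2.RETR_EXTERNAL,cv2.CHAIN_APPROX_NONE)[0],key=len)
    print(l,m['bbox'],m['score'],cv2.fitEllipse(cv2.convexHull(c)) if len(c)>5 else'')
E
```

```text
27.85 [430.7  37.5 172.8]
knob_grip [235.7 188.3] 0.97
dial [364.8 177.1] 0.81
zero_mark [384.1 227.3] 0.81
pointer_tip [346.8 225.7] 0.59
[ 0.01  0.08  2.41  0.43  0.15 -2.05] [[-0.866 -0.091  0.491]
 [-0.065  0.995  0.07 ]
 [-0.495  0.029 -0.868]]
dial [207.6, 98.9, 444.7, 248.3] 0.68 ((367.8697814941406, 172.8596649169922), (150.21348571777344, 154.5183563232422), 50.442962646484375)
dial [318.3, 314.7, 376.0, 348.0] 0.27 ((343.4842224121094, 333.8427734375), (54.77345657348633, 61.954647064208984), 99.74617767333984)
knob_grip [208.3, 163.9, 263.0, 217.4] 0.57 ((238.32408142089844, 188.9153289794922), (52.65610885620117, 57.43999481201172), 70.56210327148438)
```

View pics/w8.png

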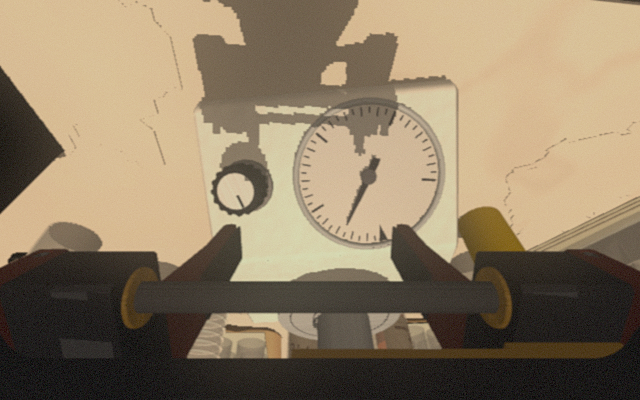

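The picture shows the dial hub at (369,176), the pointer tip at (347,225), about 23° clockwise of 12, and the zero mark at (384,232), about 16° counter-clockwise. The knob's top is at (236,190) and the tin stands on the pan. The tool only reached 30° of tilt because q5 is near its limit, so I'll fit the geometry and check reach.

```bash
cat > fit.py <<'E'
from h import *
from scipy.optimize import least_squares
C={}
for k in('w1','w4','w5','w8'): d=np.load(k+'.npz');C[k]=(d['K'],d['V'])
for n in('side','top'): C[n]=cam(n)[1:]
obs=[('d0','w8',(366.5,176),1),('d0','w5',(346.6,184.2),1),('d0','side',(359.2,243.5),2),('d0','top',(296.3,243.5),2),('d0','w1',(168,206),1.5),
('bez','w8',(368,172.6),.7),('k28','w8',(235.7,188.3),1),('k39','w8',(236,190),1),('k28','w5',(266,209.2),1.5),('k28','w4',(550.8,171.7),1.5),('k28','side',(354.3,202.2),2),('k28','top',(332,244.3),2)]
def pts(q):
    D=Rdial(q[3]);o=q[:3];k=o+D@(114*np.array([np.sin(q[4]),-np.cos(q[4]),0]));z=D[:,2]
    return {'d0':o,'bez':o+7.5*z,'k28':k+28*z,'k39':k+39*z}
def f(q):
    p=pts(q);return np.concatenate([(proj(*C[c],p[n])-uv)/s for n,c,uv,s in obs]+[[q[4]/.3]])
r=least_squares(f,[467,89,52,.14,0],loss='soft_l1');q=r.x
print(q.round(3),{k:v.round(1) for k,v in pts(q).items()})
print(np.round(f(q)[:-1].reshape(-1,2),1).tolist())
np.save('q.npy',q)
# arm: fit planar geometry
S=[(.423,1.63,625,222.7),(.23,1.64,569,330.5),(.18,1.76,526,310.2),(.13,1.82,494.5,310.6),(.35,1.54,631,302.2)]
A=[];b=[]
for q2,q3,rr,z in S:
    A+=[[np.sin(q2),np.sin(q2+q3),np.cos(q2+q3),0],[np.cos(q2),np.cos(q2+q3),-np.sin(q2+q3),1]];b+=[rr,z]
x,res,_,_=np.linalg.lstsq(np.array(A),np.array(b),rcond=None);print('L1,L2,e,h-L3',x.round(1),res)
o=ctrl.get_obs();qq=o['qpos'];p=o['ee_pos'];zt=R.from_rotvec(o['orientation']).as_matrix()[:,2]
W=[x[0]*np.sin(qq[1])+x[1]*np.sin(qq[1]+qq[2])+x[2]*np.cos(qq[1]+qq[2])]
# r: hyp(p-L3 zt)=W
for L3 in range(100,400,25): print(L3,np.hypot(*(p-L3*zt)[:2])-W[0],(p-L3*zt)[2]-(x[0]*np.cos(qq[1])+x[1]*np.cos(qq[1]+qq[2])-x[2]*np.sin(qq[1]+qq[2])+x[3]+L3))
E
python3 fit.py
```

```text
[4.64548e+02 9.15390e+01 6.58950e+01 1.20000e-01 4.60000e-02] {'d0': array([464.5,  91.5,  65.9]), 'bez': array([460.3,  91. ,  72. ]), 'k28': array([466.4, -22.9,  91.8]), 'k39': array([460.1, -23.7, 100.8])}
[[-0.6, -2.0], [1.6, -2.2], [0.3, -1.6], [-0.8, 0.0], [0.6, -0.5], [-0.9, 2.9], [1.9, -0.2], [-1.9, -0.2], [0.9, 0.2], [0.8, 0.1], [2.5, 0.4], [1.1, -0.5]]
L1,L2,e,h-L3 [571.2 486.9  87.1   3.5] [21.66321091]
100 109.63963934011167 26.160646731841098
125 97.27197563162389 22.87302341949561
150 84.90602286477838 19.58540010715012
175 72.54196434477757 16.29777679480469
200 60.18001049686768 13.010153482459145
225 47.820404067284414 9.722530170113714
250 35.463426566957196 6.434906857768226
275 23.109406318196704 3.147283545422738
300 10.758728588851113 -0.14033976692269334
325 -1.5881515270276623 -3.4279630792682383
350 -13.930692574482862 -6.7155863916136695
375 -26.268245282566426 -10.003209703959214
```

```bash
cat > ik.py <<'E'
from h import *
from scipy.optimize import fsolve
q=np.load('q.npy');D=Rdial(q[3]);k28=np.array([466.4,-22.9,91.8])
def chk(tilt,psi,tcp,L3=312):
    zt=np.array([np.sin(tilt)*np.cos(psi),np.sin(tilt)*np.sin(psi),-np.cos(tilt)])
    w=tcp-L3*zt;r=np.hypot(*w[:2])
    f=lambda a:[571.2*np.sin(a[0])+486.9*np.sin(a[1])+87.1*np.cos(a[1])-r,571.2*np.cos(a[0])+486.9*np.cos(a[1])-87.1*np.sin(a[1])+3.5+L3-w[2]]
    a,_,ok,_=fsolve(f,[0,2.4],full_output=1);s=a[1];az=np.arctan2(w[1],w[0])
    fa=np.array([np.sin(s)*np.cos(az),np.sin(s)*np.sin(az),np.cos(s)])
    return a[0],a[1]-a[0],s,np.arccos(fa@zt),ok
for h in(13,40,80,110): print(h,chk(np.radians(35),q[3],k28+(h-28)*D[:,2]))
for t in(25,28,30,32): print(t,chk(np.radians(t),q[3],k28-15*D[:,2]))
for p in(-.2,0,.3,.5): print(p,chk(np.radians(35),p,k28-15*D[:,2]))
o=ctrl.get_obs();print(o['qpos'],chk(np.radians(29.8),.14,o['ee_pos']))
E
python3 ik.py
```

```text
13 (np.float64(0.4594285180032944), np.float64(2.409788545333745), np.float64(2.8692170633370395), np.float64(0.354223311889015), 1)
40 (np.float64(0.37871326762915924), np.float64(2.435124459864823), np.float64(2.8138377274939823), np.float64(0.3074756720849078), 1)
80 (np.float64(0.24881447997176745), np.float64(2.4648356268221447), np.float64(2.7136501067939123), np.float64(0.2348526607585374), 1)
110 (np.float64(0.14397326427769133), np.float64(2.480182893191821), np.float64(2.6241561574695123), np.float64(0.19524959606609693), 1)
25 (np.float64(0.40112183878452273), np.float64(2.312047082421605), np.float64(2.7131689212061274), np.float64(0.09584708847451563), 1)
28 (np.float64(0.4124405013810088), np.float64(2.3425958621998144), np.float64(2.7550363635808233), np.float64(0.14305496146772462), 1)
30 (np.float64(0.42278005651278266), np.float64(2.362436560534767), np.float64(2.7852166170475496), np.float64(0.19612961860993364), 1)
32 (np.float64(0.4355193911033159), np.float64(2.381793717523987), np.float64(2.8173131086273027), np.float64(0.25628499383427306), 1)
-0.2 (np.float64(0.45926403243251285), np.float64(2.4108416266703565), np.float64(2.8701056591028693), np.float64(0.3529851133714229), 1)
0 (np.float64(0.4583212612998085), np.float64(2.417041516161341), np.float64(2.8753627774611497), np.float64(0.345848073679425), 1)
0.3 (np.float64(0.46378524521977643), np.float64(2.384243124158941), np.float64(2.8480283693787176), np.float64(0.3861491696992006), 1)
0.5 (np.float64(0.473151985445513), np.float64(2.3385146210870724), np.float64(2.8116666065325853), np.float64(0.44907466027421294), 1)
[ 0.01465428  0.08188437  2.40589366  0.42962833  0.15235977 -2.04889937] (np.float64(0.09412103942072783), np.float64(2.399476388729497), np.float64(2.493597428150225), np.float64(0.13553598248310444), 1)
```

```bash
cat > arm.py <<'E'
from h import *
from scipy.optimize import least_squares
L1,L2,e,h0,L3=571.2,486.9,87.1,3.5,312.
Ry=lambda a:R.from_euler('y',a).as_matrix();Rz=lambda a:R.from_euler('z',a).as_matrix()
def fk(q,sg=(1,1),c=0):
    s=q[1]+q[2];w=np.array([L1*np.sin(q[1])+L2*np.sin(s)+e*np.cos(s),0,L1*np.cos(q[1])+L2*np.cos(s)-e*np.sin(s)+h0+L3])
    Rm=Rz(q[0])@Ry(s)@Rz(sg[0]*q[3])@Ry(q[4])@Rz(sg[1]*q[5]+c)
    return Rz(q[0])@w+L3*Rm[:,2],Rm
lo=np.array([-3,-.9,.09,-1.31,.11,-2.54]);hi=np.array([3,2.11,2.58,4.45,2.69,2.54])
def ik(p,Rm,q0,sg,c):
    def f(q):
        pp,RR=fk(q,sg,c);return np.r_[(pp-p)/50,R.from_matrix(RR.T@Rm).as_rotvec()*3]
    r=least_squares(f,np.clip(q0,lo+.01,hi-.01),bounds=(lo,hi));return r.x,np.abs(r.fun).max()
E
cat > t.py <<'E'
from arm import *
o=ctrl.get_obs();q=o['qpos'];Rm=R.from_rotvec(o['orientation']).as_matrix()
best=[]
for s1 in(1,-1):
  for s2 in(1,-1):
    for c in np.arange(-np.pi,np.pi,.02):
      best.append((np.linalg.norm(fk(q,(s1,s2),c)[1]-Rm),s1,s2,c))
best.sort();print(best[0],best[60],fk(q,best[0][1:3],best[0][3])[0],o['ee_pos'])
Q0=np.array([1.28,.423,1.63,0,1.089,-.019])
for b in(best[0],):
  print(fk(Q0,b[1:3],b[3]))
sg,c=best[0][1:3],best[0][3]
qd=np.load('q.npy');D=Rdial(qd[3]);G=np.array([466.4,-22.9,91.8])+4*D[:,2]
for off in(17,22,28):
  for flip in(0,):
    qq=q.copy()
    for phi in list(range(0,100,20)):
      RR=D@Rz(-np.radians(phi))@FL@Ry(np.radians(off))
      p=G+19*RR[:,2];qq,er=ik(p,RR,qq,sg,c);print(off,phi,'tilt',np.degrees(np.arccos(-RR[2,2])).round(1),qq.round(2),round(er,3))
    qq=q.copy()
    for phi in(0,-20,-40,-60):
      RR=D@Rz(-np.radians(phi))@FL@Ry(np.radians(off))
      p=G+19*RR[:,2];qq,er=ik(p,RR,qq,sg,c);print(off,phi,'tilt',np.degrees(np.arccos(-RR[2,2])).round(1),qq.round(2),round(er,3))
E
python3 t.py
```

```text
(np.float64(0.007650534438580924), 1, -1, np.float64(-2.5215926535897926)) (np.float64(0.2489975660813301), -1, 1, np.float64(2.2984073464102117)) [426.78444272  25.98068175 174.35344656] [431.19465258  37.797636   172.65320019]
(array([179.29434139, 599.08514421, 221.39545647]), array([[ 8.01498142e-01,  5.97997253e-01, -1.16792408e-04],
       [ 5.97997175e-01, -8.01498114e-01, -3.90244311e-04],
       [-3.26973921e-04,  2.42938560e-04, -9.99999917e-01]]))
17 0 tilt 18.0 [-0.09  0.39  2.25  0.33  0.2  -2.  ] 0.0
17 20 tilt 19.8 [-0.17  0.4   2.24  0.76  0.28 -1.84] 0.0
17 40 tilt 24.2 [-0.24  0.42  2.25  1.08  0.35 -1.8 ] 0.0
17 60 tilt 29.9 [-0.31  0.45  2.28  1.35  0.43 -1.8 ] 0.0
17 80 tilt 35.7 [-0.36  0.49  2.31  1.61  0.51 -1.82] 0.0
17 0 tilt 18.0 [-0.09  0.39  2.25  0.33  0.2  -2.  ] 0.0
17 -20 tilt 19.8 [-0.01  0.39  2.27 -0.38  0.15 -2.44] 0.0
17 -40 tilt 24.2 [ 0.02  0.39  2.28 -0.79  0.16 -2.54] 0.157
17 -60 tilt 29.9 [ 0.06  0.4   2.28 -1.1   0.2  -2.54] 0.328
22 0 tilt 13.0 [-0.08  0.4   2.2   0.14  0.33 -2.2 ] 0.0
22 20 tilt 16.0 [-0.17  0.41  2.19  0.53  0.39 -2.06]
[... 239 characters left out ...]
-20 tilt 16.0 [ 0.01  0.4   2.22 -0.38  0.28 -2.46] 0.0
22 -40 tilt 22.5 [ 0.07  0.4   2.24 -0.75  0.29 -2.54] 0.14
22 -60 tilt 29.9 [ 0.12  0.41  2.26 -1.05  0.32 -2.54] 0.32
28 0 tilt 7.0 [-0.06  0.41  2.13  0.05  0.47 -2.3 ] 0.0
28 20 tilt 12.5 [-0.17  0.43  2.13  0.4   0.53 -2.19] 0.0
28 40 tilt 21.6 [-0.28  0.45  2.14  0.71  0.58 -2.12] 0.0
28 60 tilt 30.9 [-0.38  0.49  2.17  1.01  0.64 -2.07] 0.0
28 80 tilt 39.6 [-0.46  0.54  2.22  1.3   0.71 -2.03] 0.0
28 0 tilt 7.0 [-0.06  0.41  2.13  0.05  0.47 -2.3 ] 0.0
28 -20 tilt 12.5 [ 0.04  0.41  2.16 -0.36  0.43 -2.47] 0.0
28 -40 tilt 21.6 [ 0.12  0.42  2.19 -0.71  0.43 -2.54] 0.127
28 -60 tilt 30.9 [ 0.18  0.43  2.22 -0.99  0.45 -2.54] 0.316
```

Run:
```python
from arm import *
o=ctrl.get_obs();q=o['qpos'];Rm=R.from_rotvec(o['orientation']).as_matrix();print(Rm.round(3),q.round(3))
# general orientation test: R = Rz(q1) Ry(s) A(q4) B(q5) C(q6)
import itertools
res=[]
for a4,s4,a5,s5,a6,s6 in itertools.product('xyz',(1,-1),'xyz',(1,-1),'xyz',(1,-1)):
  # fixed offset M chosen so that start pose exact
  def f(q): 
    s=q[1]+q[2]
    return Rz(q[0])@Ry(s)@R.from_euler(a4,s4*q[3]).as_matrix()@R.from_euler(a5,s5*q[4]).as_matrix()@R.from_euler(a6,s6*q[5]).as_matrix()
  Q0=np.array([1.28,.423,1.63,0,1.089,-.019]);R0=R.from_rotvec([.426,3.113,0]).as_matrix()
  M=f(Q0).T@R0
  Q1=np.array([.12,.35,1.54,0,1.24,-1.18]);R1=R.from_rotvec([.425,3.111,0]).as_matrix()
  res.append((np.linalg.norm(f(q)@M-Rm)+np.linalg.norm(f(Q1)@M-R1),a4,s4,a5,s5,a6,s6,M.round(2).tolist()))
res.sort(key=lambda r:r[0])
for r in res[:4]:print(r)
```

```text
[[-0.867 -0.092  0.491]
 [-0.065  0.995  0.07 ]
 [-0.495  0.029 -0.868]] [ 0.015  0.082  2.406  0.43   0.152 -2.049]
(np.float64(0.014623223366730578), 'z', 1, 'y', 1, 'z', 1, [[-0.0, -1.0, -0.0], [1.0, -0.0, 0.0], [-0.0, -0.0, 1.0]])
(np.float64(0.8560457236269711), 'y', -1, 'y', 1, 'z', 1, [[-0.0, -1.0, -0.0], [1.0, -0.0, 0.0], [-0.0, -0.0, 1.0]])
(np.float64(0.8563284452053905), 'x', 1, 'y', 1, 'z', 1, [[-0.0, -1.0, -0.0], [1.0, -0.0, 0.0], [-0.0, -0.0, 1.0]])
(np.float64(0.8567149980249198), 'x', -1, 'y', 1, 'z', 1, [[-0.0, -1.0, -0.0], [1.0, -0.0, 0.0], [-0.0, -0.0, 1.0]])
```

Run:
```python
from arm import *
sg,c=(1,1),np.pi/2
o=ctrl.get_obs();q=o['qpos'];print(fk(q,sg,c)[0],o['ee_pos'])
qd=np.load('q.npy');D=Rdial(qd[3]);G=np.array([466.4,-22.9,91.8])+4*D[:,2]
for off in(17,22,28):
    for L in(range(0,100,20),(0,-20,-40,-60)):
      qq=np.array([-.05,.4,2.2,.1,.3,-1.7])
      for phi in L:
        RR=D@Rz(-np.radians(phi))@FL@Ry(np.radians(off))
        p=G+19*RR[:,2];qq,er=ik(p,RR,qq,sg,c);print(off,phi,qq.round(2),round(er,3))
```

```text
[426.78444272  25.98068175 174.35344656] [431.19465258  37.797636   172.65320019]
17 0 [-0.09  0.39  2.25  0.33  0.2  -2.09] 0.0
17 20 [-0.17  0.4   2.24  0.76  0.28 -2.25] 0.0
17 40 [-0.24  0.42  2.25  1.08  0.35 -2.3 ] 0.0
17 60 [-0.31  0.45  2.28  1.35  0.43 -2.3 ] 0.0
17 80 [-0.36  0.49  2.31  1.61  0.51 -2.27] 0.0
17 0 [-0.09  0.39  2.25  0.33  0.2  -2.09] 0.0
17 -20 [-0.01  0.39  2.27 -0.38  0.15 -1.65] 0.0
17 -40 [ 0.05  0.41  2.3  -1.31  0.17 -1.  ] 0.0
17 -60 [ 0.09  0.4   2.29 -1.31  0.24 -1.3 ] 0.23
22 0 [-0.08  0.4   2.2   0.14  0.33 -1.89] 0.0
22 20 [-0.17  0.41  2.19  0.53  0.39 -2.03] 0.0
22 40 [-0.26  0.43  2.2   0.86  0.46 -2.1 ] 0.0
22 60 [-0.34  0.47  2.23  1.16  0.52 -2.14] 0.0
22 80 [-0.41  0.51  2.27  1.45  0.6  -2.16] 0.0
22 0 [-0.08  0.4   2.2   0.14  0.33 -1.89] 0.0
22 -20 [ 0.01  0.4   2.22 -0.38  0.28 -1.64] 0.0
22 -40 [ 0.1   0.41  2.26 -1.    0.28 -1.27] 0.0
22 -60 [ 0.16  0.43  2.28 -1.31  0.35 -1.23] 0.144
28 0 [-0.06  0.41  2.13  0.05  0.47 -1.8 ] 0.0
28 20 [-0.17  0.43  2.13  0.4   0.53 -1.91] 0.0
28 40 [-0.28  0.45  2.14  0.71  0.58 -1.98] 0.0
28 60 [-0.38  0.49  2.17  1.01  0.64 -2.03] 0.0
28 80 [-0.46  0.54  2.22  1.3   0.71 -2.07] 0.0
28 0 [-0.06  0.41  2.13  0.05  0.47 -1.8 ] 0.0
28 -20 [ 0.04  0.41  2.16 -0.36  0.43 -1.62] 0.0
28 -40 [ 0.14  0.43  2.21 -0.85  0.42 -1.38] 0.0
28 -60 [ 0.23  0.46  2.26 -1.31  0.47 -1.16] 0.028
```

```bash
cat > ang.py <<'E'
from h import *
import sys
q=np.load('q.npy');D=Rdial(q[3])
def angs(im,K,V,tag,save=None):
    # rectify: plane at height h, 3 px/mm, 12 o'clock up, facing the dial
    def P(x,y,h): return proj(K,V,q[:3]+D@np.array([x,y,h]))
    g=lambda h:cv2.getPerspectiveTransform(np.float32([P(a,b,h) for a,b in[(80,80),(80,-80),(-80,-80),(-80,80)]]),np.float32([(0,0),(480,0),(480,480),(0,480)]))
    r=cv2.warpPerspective(im,g(7.5),(480,480),flags=cv2.INTER_CUBIC)
    if save: cv2.imwrite(save,r)
    return r,g(7.5)
if __name__=='__main__':
    n=sys.argv[1]
    if len(sys.argv)>2: im=cv2.imread('pics/w8.png');d=np.load('w8.npz');K,V=d['K'],d['V']
    else: im,K,V=cam(n)
    r,H=angs(im,K,V,n,'pics/rect_%s.png'%n)
    if len(sys.argv)==2:
      for l in('dial','zero_mark','pointer_tip'):
        for x in ctrl.pinpoint(l,n)[:2]:
            u=cv2.perspectiveTransform(np.float32([[x['xy']]]),H)[0,0]-240
            print(l,round(x['score'],2),np.round(u/3,1),'deg cw',round(np.degrees(np.arctan2(u[0],-u[1])),1),'r',round(np.hypot(*u)/3,1))
    g=cv2.cvtColor(r,cv2.COLOR_BGR2GRAY).astype('float32')
    # re-centre on the bezel circle
    c=cv2.HoughCircles(cv2.GaussianBlur(g,(5,5),0).astype('uint8'),cv2.HOUGH_GRADIENT,1,400,param1=80,param2=20,minRadius=185,maxRadius=220)
    cx,cy,rad=c[0][0] if c is not None else(240,240,0);print('bezel',cx,cy,rad)
    ths=np.radians(np.arange(-180,180,1.))
    for r0,r1 in((12,40),(42,52),(50,60)):
        prof=np.array([np.mean([g[int(round(cy-3*rr*np.cos(t)))%480,int(round(cx+3*rr*np.sin(t)))%480] for rr in np.arange(r0,r1,.5)]) for t in ths])
        i=np.argsort(prof)[:8];print(r0,r1,[(int(np.degrees(ths[k]).round()),int(prof[k])) for k in i])
E
python3 ang.py w8 saved
python3 - <<'E'
from h import *
q=np.load('q.npy');D=Rdial(q[3]);G=np.array([466.4,-22.9,91.8])+4*D[:,2]
RR=D@FL@R.from_euler('y',22,degrees=True).as_matrix()
print(D[:,2],G,RR[:,2]);plan(G+19*RR[:,2]-60*RR[:,2],RR);print(ctrl.get_obs()['t'])
E
```

```text
bezel 237.5 236.5 190.5
12 40 [(26, 75), (25, 75), (27, 80), (24, 83), (28, 89), (23, 97), (29, 102), (22, 114)]
42 52 [(-158, 103), (-157, 107), (-159, 111), (-170, 113), (164, 113), (-171, 113), (-163, 114), (-176, 114)]
50 60 [(-157, 65), (-12, 77), (131, 79), (-84, 85), (-156, 88), (-158, 89), (-13, 89), (60, 93)]
[-0.56948442 -0.06839172  0.81915204] [464.12206233 -23.17356687  95.07660818] [ 0.2233462   0.02682256 -0.97437006]
shift tool [ 0.042 -1.301  0.799] turn [ 0.011  0.185 -0.023]
28.3
```

Call:
apply_moves(
  targets=[
    [0.4,[0.02,-0.4,0],[0.003,0.046,-0.006]],
    [0.4,[0,-0.5,0],[0.003,0.046,-0.006]],
    [0.4,[0,-0.4,0],[0.003,0.046,-0.006]],
    [0.4,[0,0,0.3],[0.002,0.047,-0.005]],
    [0.4,[0,0,0.3],[0,0,0]],
    [0.4,[0,0,0],[0,0,0]],
  ],
)

```text
t: 29.05
ee_pos: [443.8, -26.0, 141.0]
orientation: [-0.173, 2.911, 0.02]
ft_force: [-0.4, 0.4, -0.3]
width: 61.5
grasp_force: 0.0
```

```bash
cat > k.py <<'E'
from h import *
import sys
back=float(sys.argv[1]);phi=float(sys.argv[2])
q=np.load('q.npy');D=Rdial(q[3]);G=np.array([466.4,-22.9,91.8])+4*D[:,2]
RR=D@R.from_euler('z',-phi,degrees=True).as_matrix()@FL@R.from_euler('y',22,degrees=True).as_matrix()
plan(G+(19-back)*RR[:,2],RR);o=ctrl.get_obs();print(o['t'],o['qpos'].round(2),o['ee_pos'])
im,K,V=cam('wrist');print([(x['xy'],x['score']) for x in ctrl.pinpoint('knob_grip','wrist')],proj(K,V,G-4*D[:,2]))
E
python3 k.py 60 0
```

```text
shift tool [-0.194  0.008  0.167] turn [-0.    -0.001 -0.001]
29.05 [-0.12  0.22  2.22  0.11  0.49 -1.91] [443.7518608  -26.02939345 140.98367363]
[([314.3, 229.9], 0.96)] [315.70981852 227.71547642]
```

Call:
apply_moves(
  targets=[
    [0.4,[-0.19,0,0.2],[0,0,0]],
    [0.4,[0,0,0.4],[0,0,0]],
    [0.4,[0,0,0.4],[0,0,0]],
    [0.4,[0,0,0.25],[0,0,0]],
    [0.4,[0,0,0.1],[0,0,0]],
    [0.4,[0,0,0],[0,0,0]],
  ],
)

```text
t: 29.9
ee_pos: [468.7, -23.2, 78.2]
orientation: [-0.173, 2.909, 0.019]
ft_force: [-0.6, 1.0, -0.1]
width: 61.5
grasp_force: 0.0
```

```bash
python3 k.py 0 0; python3 -c "
from h import *
o=ctrl.get_obs();print(o['ft_force'])"
```

```text
shift tool [0.014 0.011 0.031] turn [-0.  0. -0.]
29.9 [-0.11  0.39  2.2   0.16  0.33 -1.94] [468.74060462 -23.16878156  78.24021184]
[([316.6, 254.9], 0.87)] [315.76206042 252.04204565]
[-0.5100807   0.35014075  0.17927876]
```

Close on the knob.

Call:
apply_moves(
  targets=[
    [-1,[0,0,0],[0,0,0]],
    [-1,[0,0,0],[0,0,0]],
    [-1,[0,0,0],[0,0,0]],
    [-1,[0,0,0],[0,0,0]],
  ],
)

```text
t: 30.5
ee_pos: [468.7, -22.9, 78.6]
orientation: [-0.173, 2.909, 0.02]
ft_force: [-0.5, 5.6, 6.8]
width: 42.6
grasp_force: 30.0
```

Call:
apply_moves(
  targets=[
    [-1,[0,0.02,0],[-0.0333,0,0.0824]],
    [-1,[0,0.02,0],[-0.0333,0,0.0824]],
    [-1,[0,0.02,0],[-0.0333,0,0.0824]],
    [-1,[0,0,0],[0,0,0]],
  ],
)

```text
t: 31.0
ee_pos: [468.8, -20.3, 78.9]
orientation: [0.372, 2.89, 0.314]
ft_force: [-0.9, 5.1, 6.6]
width: 42.7
grasp_force: 29.9
```

```bash
python3 k.py 0 24; python3 ang.py wrist
```

```text
shift tool [0.016 0.    0.039] turn [ 0.001  0.001 -0.002]
31.0 [-0.22  0.4   2.2   0.61  0.41 -2.08] [468.81890551 -20.32318678  78.92170698]
[([315.7, 252.4], 0.64)] [314.46030992 252.15613799]
dial 0.61 [ 2.9 -2.4] deg cw 50.9 r 3.8
zero_mark 0.88 [ -1.5 -48.9] deg cw -1.7 r 48.9
pointer_tip 0.74 [ 21.5 -44.9] deg cw 25.6 r 49.8
bezel 242.5 229.5 193.9
12 40 [(25, 79), (26, 79), (27, 82), (24, 86), (28, 89), (29, 100), (23, 106), (30, 111)]
42 52 [(26, 78), (25, 89), (27, 110), (28, 129), (0, 130), (24, 135), (29, 141), (1, 152)]
50 60 [(35, 62), (31, 63), (33, 63), (32, 64), (38, 64), (28, 64), (27, 64), (26, 64)]
```

The card turned by half the angle: mark at about 0°, pointer at 25.6°. Another 40°.

Call:
apply_moves(
  targets=[
    [-1,[0,0.02,0],[-0.0333,0,0.0824]],
    [-1,[0,0.02,0],[-0.0333,0,0.0824]],
    [-1,[0,0.02,0],[-0.0333,0,0.0824]],
    [-1,[0,0.02,0],[-0.0333,0,0.0824]],
    [-1,[0,0.02,0],[-0.0333,0,0.0824]],
    [-1,[0,0,0],[0,0,0]],
  ],
)

```text
t: 32.05
ee_pos: [471.0, -16.9, 80.5]
orientation: [1.243, 2.594, 0.773]
ft_force: [-0.8, -0.8, 5.3]
width: 42.9
grasp_force: 30.0
```

```bash
python3 k.py 0 64; python3 ang.py wrist;python3 ang.py top | head -4; python3 ang.py side|head -4
```

```text
shift tool [ 0.014 -0.008  0.035] turn [ 0.001  0.001 -0.002]
32.05 [-0.39  0.46  2.25  1.2   0.55 -2.15] [470.95908076 -16.90547566  80.51644104]
[([313.3, 254.5], 0.8)] [313.62160641 253.70729338]
zero_mark 0.75 [ 20.9 -45.3] deg cw 24.8 r 49.9
zero_mark 0.63 [ 16.1 -49.3] deg cw 18.0 r 51.9
pointer_tip 0.81 [ 20.7 -46.5] deg cw 24.0 r 50.9
bezel 241.5 237.5 191.0
12 40 [(24, 79), (25, 79), (23, 81), (26, 84), (22, 91), (27, 92), (28, 100), (21, 109)]
42 52 [(25, 106), (24, 113), (26, 141), (162, 152), (-124, 156), (27, 163), (23, 165), (-52, 166)]
50 60 [(-52, 71), (-124, 76), (162, 77), (20, 80), (21, 89), (90, 94), (91, 99), (19, 106)]
dial 0.56 [4.1 0.5] deg cw 97.2 r 4.2
zero_mark 0.61 [ 20.8 -37.9] deg cw 28.7 r 43.3
zero_mark 0.24 [ 262.5 -246.3] deg cw 46.8 r 360.0
pointer_tip 0.5 [ 18.4 -52.7] deg cw 19.3 r 55.8
dial 0.97 [-26.7 -27.6] deg cw -44.1 r 38.4
zero_mark 0.78 [  0.2 -56.6] deg cw 0.2 r 56.6
pointer_tip 0.46 [ 13.9 -47.9] deg cw 16.1 r 49.9
bezel 240 240 0
```

Call:
apply_moves(
  targets=[
    [-1,[0,0.0125,0],[-0.0208,0,0.0515]],
    [-1,[0,0.0125,0],[-0.0208,0,0.0515]],
    [-1,[0,0,0],[0,0,0]],
  ],
)

```text
t: 33.12
ee_pos: [471.7, -16.4, 81.1]
orientation: [1.445, 2.47, 0.877]
ft_force: [-2.0, -3.7, 6.6]
width: 42.3
grasp_force: 30.0
```

```bash
cat > fine.py <<'E'
from ang import *
im,K,V=cam('wrist');r,H=angs(im,K,V,'',None);g=cv2.cvtColor(r,cv2.COLOR_BGR2GRAY).astype('float32')
def refl(th,r0,r1,cx,cy):
    rr=np.arange(r0,r1,.33);x=cx+3*np.outer(np.sin(th),rr);y=cy-3*np.outer(np.cos(th),rr)
    return cv2.remap(g,x.astype('float32'),y.astype('float32'),cv2.INTER_LINEAR).mean(1)
# centre & zero by the 5 long ticks: fit centre with bezel; centroid of darkness per tick
c=cv2.HoughCircles(cv2.GaussianBlur(g,(5,5),0).astype('uint8'),cv2.HOUGH_GRADIENT,1,400,param1=80,param2=20,minRadius=185,maxRadius=220)
cx,cy=c[0][0][:2] if c is not None else(240,240)
def cen(t0,w,r0,r1):
    t=np.radians(np.arange(t0-w,t0+w+.01,.25));p=refl(t,r0,r1,cx,cy);d=np.clip(np.percentile(p,75)-p-15,0,None);return np.degrees((t*d).sum()/max(d.sum(),1e-6))
import sys
z=float(sys.argv[1])
print('centre',cx,cy,'500g ticks ->zero',[round(cen(z+k*71.62,3,52,58)-k*71.62,2) for k in(-2,-1,1,2)],'pointer',[round(cen(25.5,7,a,b),2) for a,b in((14,30),(30,44))])
for l in('zero_mark','pointer_tip'):
    for x in ctrl.pinpoint(l,'wrist')[:2]:
        u=cv2.perspectiveTransform(np.float32([[x['xy']]]),H)[0,0];u=u-[cx,cy];print(l,round(x['score'],2),round(np.degrees(np.arctan2(u[0],-u[1])),1),np.hypot(*u)/3)
h,w=r.shape[:2];cv2.imwrite('pics/fine.png',r)
print(ctrl.get_obs()['t'])
E
python3 fine.py 24.3
```

```text
centre 242.5 231.5 500g ticks ->zero [np.float64(22.86), np.float64(23.08), np.float64(25.92), np.float64(24.91)] pointer [np.float64(25.24), np.float64(26.04)]
zero_mark 0.87 22.7 47.69991
zero_mark 0.16 87.9 112.61678
pointer_tip 0.94 25.5 48.08832
33.275
```

Call:
apply_moves(
  targets=[
    [0.4,[0,0,0],[0,0,0]],
    [0.4,[0,0,0],[0,0,0]],
    [0.4,[0,0,0],[0,0,0]],
    [0.4,[0,0,-0.2],[0,0,0]],
    [0.4,[0,0,-0.5],[0,0,0]],
    [0.4,[0,0,-0.5],[0,0,0]],
    [0.4,[0,0,-0.3],[0,0,0]],
    [0.4,[0,0,0],[0,0,0]],
  ],
)

```text
t: 34.28
ee_pos: [441.7, -46.9, 143.0]
orientation: [1.442, 2.471, 0.876]
ft_force: [0.6, -0.3, 0.1]
width: 61.5
grasp_force: 0.0
```

```bash
python3 fine.py 24.3
python3 - <<'E'
from arm import *
im,K,V=cam('wrist');q=np.load('q.npy');D=Rdial(q[3]);c=-V[:3,:3].T@V[:3,3];print('cam dial',D.T@(c-q[:3]))
he=np.array(ctrl.get_image('wrist')['hand_eye'])
for phi in(0,25,40):
  RR=D@Rz(-np.radians(phi))@FL@Ry(np.radians(22))
  C=q[:3]+D@np.array([0,0,270.]);tcp=C-RR@he[:3,3]
  print(phi,tcp,D.T@(tcp-q[:3]),proj(K,V,q[:3]));plan(tcp,RR);print(ik(tcp,RR,ctrl.get_obs()['qpos'],(1,1),np.pi/2))
E
```

```text
centre 235.5 235.5 500g ticks ->zero [np.float64(23.01), np.float64(25.73), np.float64(24.1), np.float64(22.47)] pointer [np.float64(28.16), np.float64(28.21)]
zero_mark 0.88 21.3 50.815533
zero_mark 0.36 27.0 49.64894
pointer_tip 0.68 31.2 50.874844
34.425
cam dial [  11.26931205 -130.63146083  261.03072516]
0 [413.68196444  84.56131169 144.54568859] [ 3.06076126 -0.86300747 93.87193044] [343.1338907   97.50377536]
shift tool [2.477 0.575 0.806] turn [ 0.308 -0.    -0.762]
(array([ 0.21797264,  0.18503216,  2.25610586, -0.04835641,  0.47509908,
       -1.43184518]), np.float64(6.113520396357483e-13))
25 [413.29669688  83.29365314 144.17200801] [ 2.40926905 -2.075684   93.87193044] [343.1338907   97.50377536]
shift tool [2.459 0.556 0.799] turn [ 0.204 -0.    -0.505]
(array([ 0.07272426,  0.18644781,  2.28163327,  0.39930286,  0.45259046,
       -1.57130617]), np.float64(5.684341886080802e-15))
40 [412.85891749  82.68426852 143.81678042] [ 1.78994865 -2.6285215  93.87193044] [343.1338907   97.50377536]
shift tool [2.452 0.541 0.796] turn [ 0.142 -0.    -0.35 ]
(array([-0.00893125,  0.19589041,  2.31062985,  0.68894932,  0.45052808,
       -1.67485419]), np.float64(1.8509410892875167e-10))
```

Call:
apply_moves(
  targets=[
    [0.4,[0.5,0.11,0],[0,0,0]],
    [0.4,[0.65,0.15,0.2],[0,0,0]],
    [0.4,[0.7,0.15,0.2],[0,0,0]],
    [0.4,[0.61,0.146,0.4],[0,0,0]],
    [0.4,[0,0,0],[0.041,0,-0.101]],
    [0.4,[0,0,0],[0.041,0,-0.101]],
    [0.4,[0,0,0],[0.041,0,-0.101]],
    [0.4,[0,0,0],[0.041,0,-0.101]],
  ],
)

```text
t: 35.52
ee_pos: [413.5, 83.2, 144.2]
orientation: [0.601, 2.848, 0.435]
ft_force: [-0.6, -0.2, 0.3]
width: 61.5
grasp_force: 0.0
```

Call:
apply_moves(
  targets=[
    [0.4,[0,0,0],[0.041,0,-0.101]],
    [0.4,[0,0,0],[0,0,0]],
  ],
)

```text
t: 35.78
ee_pos: [413.7, 84.0, 144.5]
orientation: [0.387, 2.889, 0.322]
ft_force: [0.1, -0.1, 0.2]
width: 61.5
grasp_force: 0.0
```

```bash
cat > fin2.py <<'E'
from ang import *
im,K,V=cam('wrist');c=-V[:3,:3].T@V[:3,3];print('cam dial',(D.T@(c-q[:3])).round(1),ctrl.get_obs()['t'])
r,H=angs(im,K,V,'');cv2.imwrite('pics/fin2.png',r);g=cv2.cvtColor(r,cv2.COLOR_BGR2GRAY)
b=cv2.adaptiveThreshold(cv2.GaussianBlur(g,(3,3),0),255,cv2.ADAPTIVE_THRESH_MEAN_C,cv2.THRESH_BINARY_INV,61,30)
x,y=[],[]
# ascii look round the pointer tip, 1 char per 1 mm, rotated so that 25.5 deg is up
t=np.radians(25.5)
def at(rad,lat): # lat + = clockwise
    return 240+3*(rad*np.sin(t)+lat*np.cos(t)),240-3*(rad*np.cos(t)-lat*np.sin(t))
for rad in np.arange(66,24,-1.):
    P=np.array([at(rad,l) for l in np.arange(-15,15.1,.5)],'float32')
    v=cv2.remap(g,P[:,0],P[:,1],cv2.INTER_LINEAR).ravel()
    d=np.clip(np.median(v)-v-25,0,None)*(np.abs(np.arange(-15,15.1,.5))<9)
    print('%3d'%rad,''.join('#' if a<85 else '+' if a<125 else '.' for a in v),'%.2f'%((d*np.arange(-15,15.1,.5)).sum()/max(d.sum(),1e-6)))
for l in('zero_mark','pointer_tip','dial'):
    for x in ctrl.pinpoint(l,'wrist')[:2]:
        u=cv2.perspectiveTransform(np.float32([[x['xy']]]),H)[0,0]-240;print(l,round(x['score'],2),round(np.degrees(np.arctan2(u[0],-u[1])),1),np.hypot(*u)/3)
E
python3 fin2.py
```

```text
cam dial [  1.3   0.4 270. ] 35.825
 66 ............................................................. 0.00
 65 ......++++++++++++++++++++++++++++++++++++++++............... 0.00
 64 +++++++++++###########################++####+++++++++++++++++ 0.00
 63 ############################################################# 0.00
 62 ############################################################# 0.00
 61 ############################################################# 0.00
 60 ############################################################# 0.00
 59 ################################################+############ 0.00
 58 ##++######################################################### 0.00
 57 ####################+######################################## 0.00
 56 ############################################################# 0.00
 55 ############################################################# 0.00
 54 ############################################################# 0.00
 53 ############################################################# 0.00
 52 ############################################################# 0.00
[... 1255 characters left out ...]
...................... -1.78
 33 ........................+####+............................... -1.71
 32 ........................++##++............................... -1.57
 31 ........................+####++.............................. -1.38
 30 ........................+####++.............................. -1.41
 29 ........................+###++............................... -1.67
 28 ........................+####+............................... -1.64
 27 ........................+####++.............................. -1.59
 26 ........................+####+++............................. -1.49
 25 ........................+#####++............................. -1.44
dial 0.57 28.8 3.958707
```

The gripper's own bar hides the tip, so I'll shift the view along the pointer's direction.

Call:
apply_moves(
  targets=[
    [0.4,[-0.5,0,-0.2],[0,0,0]],
    [0.4,[-0.5,0,-0.2],[0,0,0]],
    [0.4,[0,0,0],[0,0,0]],
  ],
)

```text
t: 36.35
ee_pos: [457.6, 64.5, 173.2]
orientation: [0.393, 2.886, 0.322]
ft_force: [-0.6, -0.3, 0.5]
width: 60.9
grasp_force: 0.0
```

```bash
python3 fin2.py
```

```text
cam dial [ 51.2 -23.8 269.8] 36.4
 66 ............................................................. 0.00
 65 ................++........................................... 0.00
 64 ..................++.........+............................... -2.84
 63 ..................++##########+.............................. -2.85
 62 ...................+#########++.............................. -2.19
 61 ....................+########+............................... -2.00
 60 ....................++######++............................... -2.02
 59 .....................+######+................................ -2.04
 58 .....................++####++................................ -2.72
 57 ......................+####+................................. -2.74
 56 ......................+###++................................. -2.73
 55 .......................+##+.................................. -2.70
 54 .......................++#+.................................. -2.67
 53 ........................+++.................................. -2.65
 52 .........................+..............................
[... 1371 characters left out ...]
.. -1.78
 32 ......................+++####+++............................. -1.74
 31 .....................++++####+++............................. -1.87
 30 ......................++#####+++............................. -1.87
 29 ......................++#####+++............................. -1.88
 28 .....................+++#####+++............................. -1.88
 27 ....................++++#####+++............................. -1.92
 26 .....................+++######++............................. -1.88
 25 .....................+++######+++............................ -1.87
zero_mark 0.95 20.8 49.691586
pointer_tip 0.84 24.6 50.95677
pointer_tip 0.75 5.4 3.407118
dial 0.76 29.8 3.4932835
```

The mark's axis lies about 1.1 mm (1.1°) counter-clockwise of the pointer tip, so the knob needs about 2.2° more. I'll regrip.

```bash
python3 k.py 60 25
```

```text
shift tool [-0.417 -1.988  0.356] turn [-0.001 -0.001 -0.001]
36.55 [-0.01  0.17  2.19  0.36  0.57 -1.59] [454.31799094  65.28288908 171.49841755]
[([192.2, 240.0], 0.86)] [192.30274804 237.00622084]
```

Call:
apply_moves(
  targets=[
    [0.4,[-0.1,-0.5,0],[0,0,0]],
    [0.4,[-0.12,-0.6,0],[0,0,0]],
    [0.4,[-0.12,-0.5,0.1],[0,0,0]],
    [0.4,[-0.08,-0.388,0.25],[0,0,0]],
    [0.4,[0,0,0.2],[0,0,0]],
    [0.4,[0,0,0],[0,0,0]],
  ],
)

```text
t: 37.4
ee_pos: [458.0, -28.4, 125.2]
orientation: [0.39, 2.891, 0.322]
ft_force: [-1.3, -0.4, 0.1]
width: 61.6
grasp_force: 0.0
```

```bash
python3 k.py 0 25
```

```text
shift tool [ 0.018 -0.016  1.003] turn [-0.001 -0.001 -0.   ]
37.4 [-0.25  0.29  2.19  0.49  0.53 -1.96] [458.00134318 -28.44711609 125.20223014]
[([563.1, 242.4], 0.5)] [313.55322623 222.73987336]
```

Call:
apply_moves(
  targets=[
    [0.4,[0.01,0,0.3],[0,0,0]],
    [0.4,[0,0,0.4],[0,0,0]],
    [0.4,[0,0,0.25],[0,0,0]],
    [0.4,[0,0,0],[0,0,0]],
    [-1,[0,0,0],[0,0,0]],
    [-1,[0,0,0],[0,0,0]],
    [-1,[0,0,0],[0,0,0]],
    [-1,[0,0,0],[0,0,0]],
  ],
)

```text
t: 38.5
ee_pos: [469.6, -20.7, 81.0]
orientation: [0.389, 2.888, 0.32]
ft_force: [-3.2, -5.1, 4.5]
width: 42.6
grasp_force: 30.0
```

Call:
apply_moves(
  targets=[
    [-1,[0,0.003,0],[-0.0048,0,0.0119]],
    [-1,[0,0.003,0],[-0.0048,0,0.0119]],
    [-1,[0,0,0],[0,0,0]],
  ],
)

```text
t: 38.88
ee_pos: [469.6, -20.5, 81.0]
orientation: [0.442, 2.879, 0.348]
ft_force: [-3.6, -5.8, 4.7]
width: 42.2
grasp_force: 30.0
```

Call:
apply_moves(
  targets=[
    [0.4,[0,0,0],[0,0,0]],
    [0.4,[0,0,0],[0,0,0]],
    [0.4,[0,0,0],[0,0,0]],
    [0.4,[0,0,-0.2],[0,0,0]],
    [0.4,[0,0,-0.5],[0,0,0]],
    [0.4,[0,0,-0.5],[0,0,0]],
    [0.4,[0,0,-0.4],[0,0,0]],
  ],
)

```text
t: 39.75
ee_pos: [450.2, -36.3, 158.0]
orientation: [0.441, 2.88, 0.348]
ft_force: [-0.1, -0.1, -0.4]
width: 61.7
grasp_force: 0.0
```

Call:
apply_moves(
  targets=[
    [0.4,[0.11,0.5,-0.1],[0,0,0]],
    [0.4,[0.11,0.6,0],[0,0,0]],
    [0.4,[0.12,0.5,0],[0,0,0]],
    [0.4,[0.08,0.388,0],[0,0,0]],
    [0.4,[0,0,0],[0,0,0]],
  ],
)

```text
t: 40.38
ee_pos: [456.3, 62.6, 184.7]
orientation: [0.438, 2.88, 0.349]
ft_force: [0.3, 0.3, 0.2]
width: 61.2
grasp_force: 0.0
```

```bash
python3 fin2.py
```

```text
cam dial [ 56.8 -25.7 280.2] 40.425
 66 ............................................................. 0.00
 65 ............................................................. 0.00
 64 .....................+++++++++++++........................... -1.51
 63 .....................+##########++........................... -1.60
 62 .....................++#########+............................ -1.06
 61 ......................+########++............................ -1.06
 60 ......................++######++............................. -0.89
 59 .......................++#####+.............................. -1.06
 58 ........................+####++.............................. -1.59
 57 ........................++###++.............................. -1.57
 56 .........................+###+............................... -1.59
 55 .........................+##+................................ -1.59
 54 .........................++++................................ -1.68
 53 ..........................++................................. -1.72
 52 ...........................+..........................
[... 1344 characters left out ...]
++............................. -1.93
 32 .....................+++#####+++............................. -1.90
 31 ......................++#####+++............................. -1.85
 30 .....................+++#####++++............................ -1.89
 29 ......................++#####+++............................. -1.90
 28 ......................++######+++........................++.. -1.82
 27 .....................+++######+++............................ -1.78
 26 .....................+++######+++.....++..................... -1.89
 25 .....................+++######+++............................ -1.85
zero_mark 0.83 23.9 51.718796
pointer_tip 0.85 21.5 52.159927
dial 0.75 17.9 5.7595963
```

The mark and the pointer tip now agree to about 0.2 mm. I'll do one last check of the tin and muddler, then hand in.

Run:
```python
from h import *
for n in('side','top'):
  cam(n)
  for l in('tin','muddler_top','glass_r'): print(n,l,[(np.round(x['xy'],1).tolist(),round(x['score'],2)) for x in ctrl.pinpoint(l,n)])
o=ctrl.get_obs();print(o['t'],np.abs(o['qvel']).max())
print(ctrl.close_job())
```

```text
side tin [([296.3, 213.8], 0.91), ([305.4, 321.8], 0.71)]
side muddler_top []
side glass_r [([299.9, 168.4], 0.72), ([265.2, 186.2], 0.67)]
top tin [([294.9, 188.1], 0.83), ([235.4, 202.1], 0.79)]
top muddler_top [([432.1, 263.8], 0.57)]
top glass_r [([415.9, 181.7], 0.95), ([223.0, 169.9], 0.78), ([383.2, 155.2], 0.62)]
40.975 0.0031667258784054317
the job is handed in; nothing more can be done
None
```

The job is done and handed in at about 41 s: the muddler stands handle up in the caddy's front pocket, the tin stands upright on the pan, the zero mark measured within about 0.2 mm of the pointer tip, and the tumblers were not touched.

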